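# Fit the brake return spring with the drive switched off

## Task

Put the drive's three-position toggle in its centre off position, without throwing it over to the far side. Then take the tension spring from its cradle, hook its bent leg fully down into the hole at the top of the sloping plate while the spring is slack, and after that stretch it down the slope so that its eye sits low round the headed post, caught under the head. Leave the wrench, screwdriver and oil bottle as they are, and let go.

Things in the scene. Friction and masses are not known exactly. Their poses are not given: they have to be found in the camera images.
- spring: Steel tension spring, about 200 g, lying level in the cradle, hook leg down. Origin: on the barrel axis, straight above the hook leg. x runs along the barrel from hook to eye, z up, away from the leg. Barrel 24 mm in diameter from x = 16 to 104 mm; end plates at x = 12 to 16 (24 mm wide) and 104 to 110 (36 mm wide) reach from 11 mm above to 22 mm below the axis and are the feet it rests on. Beyond the second is the eye.
- hook_tip (a point): Round end of the spring's hook leg, 46 mm below the barrel axis (24 mm below the feet) at the spring's x = 0; the leg is straight, 8 mm in diameter, along the spring's z. Axes as the spring's.
- hook_half (a point): Point on the barrel axis at the spring's x = 42 mm: grip here to carry and hook the spring. The barrel from x = 16 to 62 mm is fixed to the hook.
- eye_half (a point): Point on the barrel axis at the spring's x = 83 mm when slack: grip here to stretch it. The barrel from 62 to 104 mm, its end plate and the eye move together along x as it stretches; the end plate keeps fingers from slipping off.
- eye (a point): Centre of the spring's eye, a flat ring of 6 mm wire in the spring's x-y plane, inner diameter 22 mm, outer 35 mm. When slack at x = 130 mm in the spring's frame; 17 mm below the barrel axis (so 5 mm above the sloping plate when the spring's feet stand on it). Axes as the spring's.
- stretch (a joint): How far the spring is stretched, m: 0 slack, at most 0.045; about 0.014 when fitted, about 0.022 with the eye centred over the post. Tension 3 N to start it, then 0.3 N per mm more.
- plate: Fixed sloping steel plate, 210 x 116 x 12 mm, down 30 degrees towards the robot side. Origin: centre of its top surface; x up the slope, y across, z square out of it. Two cheeks at y = 58 to 66 mm either side rise 22 mm above it along its whole length. A motor with a terminal box, up to 140 mm above the bench, stands behind the upper end.
- hole (a point): Centre of the mouth, in the plate's top surface, of the round through hole, 13 mm in diameter, 12 mm deep, open below, near the plate's upper end (plate x = 77 mm, y = 0). Frame as the plate's.
- post (a point): Foot centre, in the plate's top surface, of the headed post near the lower end (plate x = -77 mm, y = 0), 154 mm from the hole. Shank 9 mm in diameter; domed head 14 mm in diameter, from 12 to 16 mm above the plate. Frame as the plate's. Fitted, the eye's centre stands about 7 mm up the slope from here.
- toggle (a joint): Angle of the toggle lever, rad: 0 upright (centre off), -0.4 and +0.4 the ends. It starts at the -0.4 end. It stays put only within about 0.1 of 0 (narrow detent, no self-centring); farther out it snaps to the nearer end, with up to about 3 N at the knob.
- toggle_knob (a point): Centre of the black ball, 24 mm in diameter, at the end of the toggle lever (a 10 mm rod), 65 mm from the lever's pivot. Frame turns with the lever.
- switch_box: Fixed grey switch box, 120 x 80 x 45 mm. Origin: centre of its underside. The lever's pivot is straight above it at z = 45 mm; the lever swings in the box's x-z plane, leaning to +x for positive angles.
- cradle: Fixed spring cradle: base 170 x 70 x 8 mm with two saddles, lips up to 54 mm above the bench and 18 mm to either side. Origin: centre of its underside; x as the spring's, towards the eye. The spring's axis lies 58 mm above the bench; the saddles are at the spring's x = 18 to 26 and 93 to 101 mm.
- wrench: Loose wrench, lying on the bench. Leave alone.
- oil_bottle: Loose oil bottle, 64 mm in diameter, 160 mm tall, standing. Leave alone.
- screwdriver: Loose screwdriver, lying on the bench. Leave alone.
Not all that is in view belongs to the job. Of the things like the spring, leave any that is blue, green or yellow; of the rest the larger one is meant.

How it is judged:
By the outcome, as a careful person would: the job done as asked, in the order asked, and still so for the second after the job is handed in, with the robot touching nothing.
It also fails if it takes over 69 s, if anything falls off the work surface, if the arm or the gripper's body presses on something with over 40 N, if the wrist force passes 120 N, or if a joint passes its speed limit or range.

## Robot

A 7-joint arm with a two-finger parallel gripper is mounted at the origin on the work surface. World frame = base frame: x ahead of the robot, y to its left, z up, the work surface at z = 0. Lengths are in m, angles in rad, forces in N, time in s.
With the tool pointing down it reaches from about 0.4 to 0.9 m from the base axis. Payload 5.5 kg.
Tool frame: the origin (TCP) lies midway between the tips of the shut fingers; the grasp point (between the pads) lies 19 mm behind it; x points along the fingers, y is the direction in which the jaws open and shut, and the axes are right-handed (so a half turn about x gives the same grasp; the last joint's range is limited). The gripper opens to 92 mm and grips with 3 to 60 N. Pads are 19 mm wide; open, the fingers measure 130 mm over their backs; the gripper's body (75 mm by 190 mm) begins 47 mm behind the grasp point.
Start: joints at [-0.932, 0.501, -0.427, 1.55, 0.221, 1.138, -0.21], TCP at [0.239, 0.605, 0.227] pointing down, gripper open.
Joint ranges: [-2.88, 2.88], [-0.31, 2.03], [-1.54, 1.56], [0.2, 2.42], [-1.41, 4.55], [0.19, 2.02], [-2.57, 2.57]. Speed limits (rad/s): [2.57, 2.57, 3.14, 3.14, 3.14, 3.14, 3.14].

## Interface

Orientations are given as a unit quaternion [x, y, z, w].
In Python, from cell import get_obs, capture, hand_in gives the robot as it stands. The module is installed in compiled form; this text tells all that it offers.
- The arm moves only by the tool jog_arm, never from a script. Its argument "commands" is a list of rows, each an object with "fingers": the opening, from 0 (shut) to 1 (fully open); "linear": the shift along the tool's x, y, z each as a share of 800 mm, from -1 to 1, a list of three; "yaw": the turn about the tool's x as a share of 1.5 rad, from -1 to 1. A call has 1 to 8 rows; each row is the pose to reach, as a shift and turn from the pose measured when the call began, along the tool's axes at that moment; what a row does not reach only later rows make up. A row lasts 1/10 s, in which the tool goes at most 50 mm and 8.59 degrees, less where a joint would pass 70% of its speed; a pose out of reach is approached as far as the arm can. A call with a number of a shift or a turn outside -1 to 1 is refused whole. A call with a gripper value outside its range is refused whole. The fingers move at their own pace and stop on an object; "squeeze" is the grip in N (left out, the last holds). Time passes only in rows, so rows that repeat a pose let the fingers close. It gives the time, the measured TCP pose, the force and the opening at its end, in the units of the state.
- get_obs(): the state, without advancing time (a new reading comes with each control period).
- capture(name): name is "scene" or "top"; returns a dict with "img" (420x560x3 uint8, blue, green, red), "depth" (420x560 float32, m along the optical axis (not along the pixel's ray), 0 where there is no reading), "fovy" (degrees; the focal length in pixels is half the picture's height over the tangent of half this angle, whatever the lens; pixels are square), "cx", "cy" (the principal point, pixels), "extrinsics" (4x4, takes a point from world to camera coordinates). Camera axes: x right, y down, z forward; pixel columns grow to the right and rows downward; lengths in m; the calibration is good to about 2 mm. A picture is of the moment at which its call begins.
- hand_in(): hands the job in, once; it reports no verdict.
The state is a dict: "clock": time; "joints": joint angles; "joint_velocities": joint speeds; "joint_torque": joint torques, N m; "ee_pos": TCP position; "tool_rot": TCP orientation; "ft_force": force on the tool from outside, world axes, zero at the start; "ft_torque": the same for the moment, N m; "grip_width": opening from 0.0 (shut) to 1.0 (fully open).
Only numpy, scipy, OpenCV 4.12 (cv2) and the standard library are available. Lean on these libraries where they do the work, as an engineer would, in place of code of your own. Each camera call takes 0.05 s, during which the arm holds its last target. There are 200 camera calls.

## Working session

There is one attempt and no reset: what is moved stays moved. The work goes in short steps, Python scripts to look and compute and a tool call to move; the robot and the scene stay as the last step left them, time stands still between calls to the robot, and variables do not carry over. Pictures are saved under pics/ and viewed, about 8 in all and at most 12, crops included, and the job is handed in when it is done.

Besides the shell and the picture viewer there is one more tool, called after "Call:" as name(argument=value, ...), one argument or row to a line, values as JSON. jog_arm: Moves the arm, as the interface text tells. Its arguments: {"type":"object","properties":{"commands":{"type":"array"},"squeeze":{"type":"number"}},"required":["commands"]}

```bash
mkdir -p pics; ls
cat > h.py <<'E'
import numpy as np, cv2
from cell import get_obs, capture, hand_in
from scipy.spatial.transform import Rotation as R
def cam(n):
    c=capture(n); c['f']=c['img'].shape[0]/2/np.tan(np.radians(c['fovy'])/2); c['E']=np.array(c['extrinsics']); return c
def ray(c,u,v):
    d=np.array([(u-c['cx'])/c['f'],(v-c['cy'])/c['f'],1.]); Rm=c['E'][:3,:3]; o=-Rm.T@c['E'][:3,3]; return o,Rm.T@d
def onz(c,u,v,z):
    o,d=ray(c,u,v); return o+d*(z-o[2])/d[2]
def pts(c):
    v,u=np.mgrid[:c['img'].shape[0],:c['img'].shape[1]]; z=c['depth']
    P=np.stack([(u-c['cx'])/c['f']*z,(v-c['cy'])/c['f']*z,z],-1); P=(P-c['E'][:3,3])@c['E'][:3,:3]; P[z==0]=np.nan; return P
def proj(c,p):
    q=c['E'][:3,:3]@np.array(p)+c['E'][:3,3]; return c['cx']+c['f']*q[0]/q[2], c['cy']+c['f']*q[1]/q[2]
def tri(c1,p1,c2,p2):
    o1,d1=ray(c1,*p1);o2,d2=ray(c2,*p2); s=np.linalg.lstsq(np.stack([d1,-d2],1),o2-o1,rcond=None)[0]
    a,b=o1+s[0]*d1,o2+s[1]*d2; return (a+b)/2,np.linalg.norm(a-b)
E
python3 - <<'E'
from h import *
for n in('scene','top'):
    c=cam(n); cv2.imwrite(f'pics/{n}0.png',c['img']); print(n,c['fovy'],c['cx'],c['cy'],np.round(c['E'],3).tolist(), (c['depth']>0).mean())
print(get_obs())
E
```

```text
pics
scene 57.52645133361374 284.91854080381785 209.7038549278805 [[0.898, 0.44, 0.025, -0.463], [0.284, -0.534, -0.796, -0.076], [-0.337, 0.721, -0.605, 1.29], [0.0, 0.0, 0.0, 1.0]] 0.9958971088435374
top 46.814139884882835 272.58744724518283 209.00869430933224 [[-0.031, -1.0, 0.007, -0.039], [-0.996, 0.03, -0.081, 0.529], [0.081, -0.009, -0.997, 1.539], [0.0, 0.0, 0.0, 1.0]] 0.9960714285714286
{'clock': 0.1, 'joints': array([-0.93178144,  0.50175962, -0.4268203 ,  1.55131395,  0.22081353,
        1.13832662, -0.21028815]), 'joint_velocities': array([-0.00029974, -0.00200051,  0.00084805, -0.00433306,  0.00072464,
        0.00192407,  0.00018904]), 'joint_torque': array([-1.14729622e-02, -5.67870820e+01, -5.83904162e+00, -2.79914027e+01,
       -6.91337138e-02,  2.41400069e-02,  4.36267248e-05]), 'ee_pos': array([0.23837565, 0.6040412 , 0.22579286]), 'tool_rot': array([ 0.13146142,  0.69479867, -0.13266944,  0.69452972]), 'ft_force': array([ 1.19733406,  0.66663418, -0.0971358 ]), 'ft_torque': array([-0.0540403 ,  0.00254928, -0.0368365 ]), 'grip_width': 1.000479339991651}
```

View pics/scene0.png

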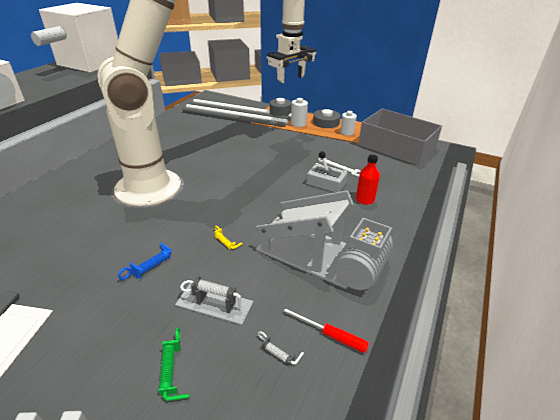

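View pics/top0.png

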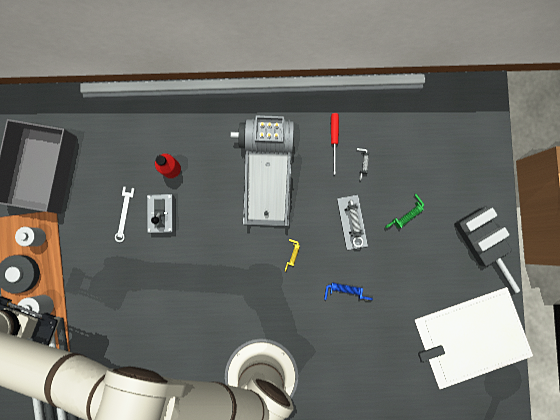

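The scene view shows the steel spring in its cradle at (215,297), with a small loose steel spring at (280,348). The blue, green and yellow springs, the toggle at (322,168) and the plate at (300,235) are also visible. In the top view the cradle spring is at (353,222) with its eye towards the robot at (357,242). The plate hole is at about (267,157), the post at (266,214) and the toggle knob at (156,219).

Candidates in the top view are blue (348,291), green (407,212), yellow (293,255), small steel (363,163) and the cradle steel spring (353,222). The last is the one meant, because it is steel, the larger of the two, and sits in the cradle. I'll confirm it in a crop.

Run:
```python
from h import *
t=cam('top'); s=cam('scene')
np.savez('c0.npz',tp=pts(t),sp=pts(s),ti=t['img'],si=s['img'])
z=lambda c,x0,y0,w,h,k: cv2.resize(c['img'][y0:y0+h,x0:x0+w],None,fx=k,fy=k,interpolation=cv2.INTER_CUBIC)
a=np.hstack([z(t,325,185,50,75,4),z(t,130,185,50,75,4),z(t,235,110,75,120,2.5)[:300]])
b=np.hstack([z(s,170,265,95,65,4),z(s,290,140,95,65,4)[:, :208]])
W=min(a.shape[1],b.shape[1]); cv2.imwrite('pics/crop1.png',np.vstack([a[:,:W],b[:,:W]])); print(a.shape,b.shape)
P=pts(t)
def box(x0,x1,y0,y1,zl,zh):
    p=P[y0:y1,x0:x1].reshape(-1,3); m=(p[:,2]>zl)&(p[:,2]<zh); q=p[m][:,:2].astype(np.float32); r=cv2.minAreaRect(q); return m.sum(),np.round(r[0],4),np.round(r[1],4),r[2],np.median(p[m][:,2])
print('switchbox',box(140,180,185,245,.035,.055))
print('cradle base',box(325,380,185,260,.004,.02))
print('bottle',box(145,190,140,190,.02,.2), P[140:190,145:190,2].max())
# plate: fit plane
p=P[160:215,250:285].reshape(-1,3); p=p[np.isfinite(p).all(1)]
A=np.c_[p[:,:2],np.ones(len(p))]
m=np.ones(len(p),bool)
for i in range(8):
    k=np.linalg.lstsq(A[m],p[m,2],rcond=None)[0]; r=p[:,2]-A@k; m=abs(r)<.004
n=np.array([-k[0],-k[1],1]);n/=np.linalg.norm(n);print('plane',k,n,np.degrees(np.arccos(n[2])),m.mean(),np.std(r[m]))
# cheeks: points 22mm above plane
q=P[120:235,235:305].reshape(-1,3);d=(q-[0,0,k[2]])@n
mm=(abs(d-.022)<.005); qq=q[mm];print('cheek pts',mm.sum(),cv2.minAreaRect(qq[:,:2].astype(np.float32)))
```

```text
(300, 588, 3) (260, 588, 3)
switchbox (np.int64(887), array([0.5223, 0.3038]), array([0.0813, 0.1182]), 88.67521667480469, np.float64(0.0457285869036849))
cradle base (np.int64(1265), array([ 0.4795, -0.3117]), array([0.1768, 0.2415]), 87.54147338867188, np.float64(0.0073042291264683425))
bottle (np.int64(446), array([0.6686, 0.2719]), array([0.0597, 0.0623]), 47.44557189941406, np.float64(0.10873814644307296)) nan
plane [ 0.56795933 -0.03694667 -0.21636973] [-0.49360849  0.03211003  0.86909126] 29.646791405976384 0.7376108502869066 0.002110174057013716
cheek pts 341 ((0.5728245377540588, -0.037524305284023285), (0.1354386955499649, 0.19576381146907806), 86.75997161865234)
```

View pics/crop1.png

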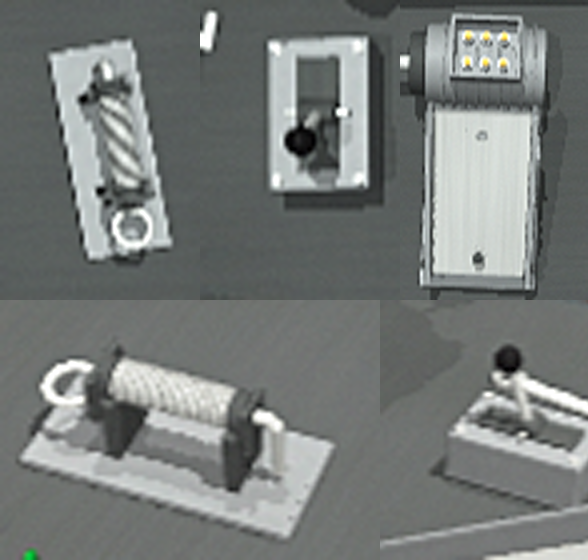

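The crop confirms the steel spring in the cradle: its eye ring is at top (358,242), towards the robot, and its hook at (351,203) is at the far end. The toggle knob is at top (205,220)→(about 155,220), leaning towards the robot. The hole is at about (268,164) and the post head at about (266,214).

Run:
```python
from h import *
t=cam('top'); s=cam('scene'); g=cv2.cvtColor(t['img'],6).astype(float); gs=cv2.cvtColor(s['img'],6).astype(float)
def cent(g,x0,x1,y0,y1,f):
    w=f(g[y0:y1,x0:x1]); v,u=np.mgrid[y0:y1,x0:x1]; return (u*w).sum()/w.sum(),(v*w).sum()/w.sum(),w.sum()
# cradle base rectangle from brightness mask
mk=np.zeros_like(g,np.uint8); mk[185:262,325:380]=(g[185:262,325:380]>95)
mk=cv2.morphologyEx(mk,3,np.ones((9,9)))
cn=max(cv2.findContours(mk,0,2)[0],key=cv2.contourArea)
q=np.array([onz(t,p[0][0],p[0][1],.008)[:2] for p in cn],np.float32); r=cv2.minAreaRect(q); print('cradle',r)
# spring eye ring: bright px
eye=cent(g,350,367,233,251,lambda a:(a>190)*1.); print('eye px',eye,onz(t,*eye[:2],.041))
cn=cv2.findContours(((g>170)*1).astype(np.uint8)[230:252,345:370],0,2)[0];
for c in cn:
    if len(c)>5: print('ell',cv2.fitEllipse(c))
kb=cent(g,148,164,210,228,lambda a:(a<30)*1.); ks=cent(gs,312,332,146,166,lambda a:(a<35)*1.); print('knob',kb,ks,onz(t,*kb[:2],.105),tri(t,kb[:2],s,ks[:2]))
h=cent(g,262,273,158,169,lambda a:np.clip(np.median(a)-15-a,0,None)); print('hole px',h)
p=cent(g,260,272,206,220,lambda a:np.clip(np.median(a)-15-a,0,None)); print('post px',p)
P=pts(t)
k=[0.568,-.03695,-.21637]
def onplane(c,u,v,n,d): 
    o,r=ray(c,u,v); return o+r*(d-o@n)/(r@n)
n=np.array([-.4936,.0321,.8691]); d=-.21637*n[2]
H=onplane(t,*h[:2],n,d); print('hole',H,'post',onplane(t,*p[:2],n,d+.016),onplane(t,*p[:2],n,d))
np.set_printoptions(linewidth=200,precision=0,suppress=True)
print(g[157:171,260:276]); print(g[206:222,258:274])
```

```text
cradle ((0.4712766706943512, -0.2907453179359436), (0.13965123891830444, 0.20672374963760376), 86.24174499511719)
eye px (np.float64(359.1123595505618), np.float64(241.68539325842696), np.float64(89.0)) [ 0.41396707 -0.32502588  0.041     ]
ell ((14.880268096923828, 9.686830520629883), (12.731792449951172, 17.164133071899414), 15.28176498413086)
ell ((3.0651791095733643, 9.328617095947266), (6.472909450531006, 21.775339126586914), 173.82293701171875)
knob (np.float64(155.05263157894737), np.float64(219.81578947368422), np.float64(38.0)) (np.float64(321.5263157894737), np.float64(155.26315789473685), np.float64(19.0)) [0.49842673 0.30335577 0.105     ] (array([0.49909806, 0.30316611, 0.1075419 ]), np.float64(0.001839075353005262))
hole px (np.float64(267.2966841186736), np.float64(163.69633507853402), np.float64(573.0))
post px (np.float64(265.88065522620906), np.float64(213.60140405616224), np.float64(2564.0))
hole [ 0.65163081 -0.04199368  0.15527074] post [ 0.50817253 -0.03314646  0.09187757] [ 0.50944458 -0.03306296  0.07418709]
[[217. 212. 213. 213. 214. 214. 219. 215. 212. 215. 
[... 1739 characters left out ...]
 60. 122. 218. 211. 213. 207. 208.]
 [212. 213. 210. 208. 213. 226.  92.  53.  53.  65. 136. 223. 211. 210. 208. 209.]
 [213. 213. 211. 208. 209. 222. 142. 114. 115. 125. 133. 220. 210. 210. 209. 210.]
 [211. 214. 211. 209. 209. 217. 201. 161. 160. 158. 146. 216. 210. 211. 209. 209.]
 [214. 214. 211. 209. 209. 213. 226. 155. 146. 145. 183. 217. 211. 212. 209. 211.]
 [218. 221. 217. 214. 214. 219. 223. 190. 186. 183. 217. 220. 213. 216. 214. 215.]
 [182. 185. 180. 188. 190. 193. 195. 193. 193. 188. 200. 201. 198. 199. 198. 198.]
 [124. 126. 125. 141. 143. 144. 141. 141. 141. 142. 155. 156. 153. 156. 156. 156.]
 [133. 133. 134. 136. 135. 135. 135. 135. 135. 134. 136. 132. 131. 134. 131. 132.]]
```

```bash
cat >> h.py <<'E'
def plan(p,ang,o=None):
    "TCP target, jaw angle deg (mod 180) -> shares"
    o=o or get_obs(); M=R.from_quat(o['tool_rot']).as_matrix(); d=M.T@(np.array(p)-o['ee_pos'])
    a=np.degrees(np.arctan2(M[1,1],M[0,1])); t=(a-ang+90)%180-90
    print('t %.1f tcp %s jaw %.1f F %s w %.1fmm tilt %.3f'%(o['clock'],np.round(o['ee_pos'],4),a,np.round(o['ft_force'],1),o['grip_width']*92,np.degrees(np.arccos(-M[2,0]))))
    print('  -> linear',np.round(d/.8,4).tolist(),'yaw',round(np.radians(t)/1.5,4),'dist',np.round(d*1000,1))
E
python3 - <<'E'
from h import *
plan([.5232,.3035,.226],0)
t=cam('top'); k=8
crop=cv2.resize(t['img'][185:262,325:380],None,fx=k,fy=k,interpolation=2); cv2.imwrite('pics/cr2.png',crop)
g=cv2.cvtColor(crop,6)
c=cv2.HoughCircles(cv2.GaussianBlur(g,(0,0),3),cv2.HOUGH_GRADIENT,1,40,param1=60,param2=18,minRadius=24,maxRadius=60)
f=lambda x,y:((x+.5)/k-.5+325,(y+.5)/k-.5+185)
for u,v,r in c[0][:6]: print('circ',f(u,v),r/k,onz(t,*f(u,v),.041))
cs=[onz(t,*f(8*x/4,8*y/4),.008) for x,y in((49,52),(130,40),(172,245),(92,260))]; cs=np.array(cs)
a=cs[:2].mean(0);b=cs[2:].mean(0);print('cradle ctr',cs.mean(0),'len',np.linalg.norm(b-a),'ang',np.degrees(np.arctan2(*(b-a)[1::-1])), np.linalg.norm(cs[0]-cs[1]))
E
```

```text
t 0.3 tcp [0.2384 0.6044 0.2263] jaw 68.5 F [-0.1  0.3  0.4] w 91.8mm tilt 0.041
  -> linear [0.0005, -0.2193, 0.4691] yaw 0.7967 dist [   0.4 -175.4  375.3]
circ (np.float32(357.75), np.float32(241.5)) 3.5125 [ 0.41468289 -0.32073962  0.041     ]
circ (np.float32(358.0), np.float32(214.5)) 3.55 [ 0.50018696 -0.3253642   0.041     ]
cradle ctr [ 0.4792889  -0.31172332  0.008     ] len 0.17059113209292293 ang -170.85057958253327 0.06684363665638271
```

Call:
jog_arm(
  commands=[
    {"fingers":1,"linear":[0,-0.219,0.469],"yaw":0.797},
    {"fingers":1,"linear":[0,-0.219,0.469],"yaw":0.797},
    {"fingers":1,"linear":[0,-0.219,0.469],"yaw":0.797},
    {"fingers":1,"linear":[0,-0.219,0.469],"yaw":0.797},
    {"fingers":1,"linear":[0,-0.219,0.469],"yaw":0.797},
    {"fingers":1,"linear":[0,-0.219,0.469],"yaw":0.797},
    {"fingers":1,"linear":[0,-0.219,0.469],"yaw":0.797},
    {"fingers":1,"linear":[0,-0.219,0.469],"yaw":0.797},
  ],
  squeeze=20,
)

```text
clock: 1.15
ee_pos: [0.5147, 0.3126, 0.2269]
tool_rot: [0.502, 0.498, -0.501, 0.498]
ft_force: [0.6, -0.1, 0.4]
grip_width: 0.998
```

```bash
python3 -c "
from h import *
plan([.5232,.3035,.095],0)"
```

```text
t 1.1 tcp [0.5147 0.3126 0.2269] jaw -0.4 F [ 0.6 -0.1  0.4] w 91.8mm tilt 0.022
  -> linear [0.1649, 0.0107, 0.0113] yaw -0.0042 dist [131.9   8.5   9. ]
```

Call:
jog_arm(
  commands=[
    {"fingers":1,"linear":[0.03,0.0107,0.0113],"yaw":-0.004},
    {"fingers":1,"linear":[0.09,0.0107,0.0113],"yaw":-0.004},
    {"fingers":1,"linear":[0.14,0.0107,0.0113],"yaw":-0.004},
    {"fingers":1,"linear":[0.165,0.0107,0.0113],"yaw":-0.004},
    {"fingers":1,"linear":[0.165,0.0107,0.0113],"yaw":-0.004},
    {"fingers":1,"linear":[0.165,0.0107,0.0113],"yaw":-0.004},
    {"fingers":0.7,"linear":[0.165,0.0107,0.0113],"yaw":-0.004},
    {"fingers":0.6,"linear":[0.165,0.0107,0.0113],"yaw":-0.004},
  ],
)

```text
clock: 1.95
ee_pos: [0.5245, 0.3044, 0.0969]
tool_rot: [0.501, 0.5, -0.499, 0.5]
ft_force: [-0.9, 0.8, -0.6]
grip_width: 0.873
```

```bash
python3 -c "
from h import *
plan([.5232,.3035,.095],0)"
```

```text
t 1.9 tcp [0.5245 0.3044 0.0969] jaw -0.0 F [-0.9  0.8 -0.6] w 80.3mm tilt 0.217
  -> linear [0.0023, -0.0016, 0.0011] yaw -0.0002 dist [ 1.9 -1.3  0.9]
```

Call:
jog_arm(
  commands=[
    {"fingers":0.75,"linear":[0,-0.0015,0],"yaw":0},
    {"fingers":0.65,"linear":[0,-0.0015,0],"yaw":0},
    {"fingers":0.55,"linear":[0,-0.0015,0],"yaw":0},
    {"fingers":0.45,"linear":[0,-0.0015,0],"yaw":0},
    {"fingers":0.38,"linear":[0,-0.0015,0],"yaw":0},
    {"fingers":0.33,"linear":[0,-0.0015,0],"yaw":0},
    {"fingers":0.29,"linear":[0,-0.0015,0],"yaw":0},
    {"fingers":0.27,"linear":[0,-0.0015,0],"yaw":0},
  ],
  squeeze=15,
)

```text
clock: 2.75
ee_pos: [0.5238, 0.3042, 0.0969]
tool_rot: [0.502, 0.499, -0.499, 0.5]
ft_force: [-0.6, 0.3, 0.2]
grip_width: 0.28
```

Call:
jog_arm(
  commands=[
    {"fingers":0.27,"linear":[0,0,0],"yaw":0},
    {"fingers":0.26,"linear":[0,0,0],"yaw":0},
    {"fingers":0.26,"linear":[0,0,0],"yaw":0},
    {"fingers":0.26,"linear":[0,0,0],"yaw":0},
  ],
)

```text
clock: 3.15
ee_pos: [0.524, 0.3042, 0.0969]
tool_rot: [0.502, 0.499, -0.499, 0.5]
ft_force: [-0.2, -0.2, 1.4]
grip_width: 0.26
```

```bash
python3 -c "
from h import *
plan([.5232,.3035,.23],0)
s=cam('scene');cv2.imwrite('pics/tog.png',np.hstack([cv2.resize(s['img'][110:200,280:370],None,fx=4,fy=4)]))"
```

```text
t 3.1 tcp [0.524  0.3042 0.0969] jaw -0.0 F [-0.2 -0.2  1.4] w 23.9mm tilt 0.276
  -> linear [-0.1664, -0.0003, 0.0005] yaw -0.0005 dist [-133.1   -0.2    0.4]
```

View pics/tog.png

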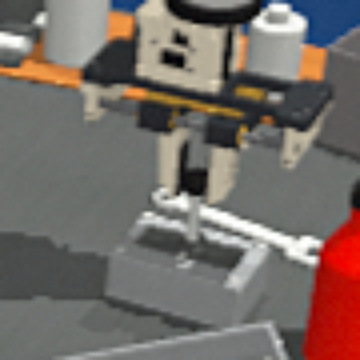

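The crop shows the knob held between the fingers with the lever upright. Next I'll open the fingers and rise.

Call:
jog_arm(
  commands=[
    {"fingers":0.3,"linear":[0,0,0],"yaw":0},
    {"fingers":0.4,"linear":[0,0,0],"yaw":0},
    {"fingers":0.6,"linear":[0,0,0],"yaw":0},
    {"fingers":0.7,"linear":[0,0,0],"yaw":0},
    {"fingers":0.7,"linear":[-0.03,0,0],"yaw":0},
    {"fingers":0.7,"linear":[-0.08,0,0],"yaw":0},
    {"fingers":0.7,"linear":[-0.14,0,0],"yaw":0},
    {"fingers":0.7,"linear":[-0.18,0,0],"yaw":0},
  ],
)

```text
clock: 4.0
ee_pos: [0.5242, 0.3045, 0.2443]
tool_rot: [0.503, 0.499, -0.497, 0.501]
ft_force: [1.1, -0.5, -0.4]
grip_width: 0.7
```

Run:
```python
from h import *
plan([.4985,-.308,.25],99)
t=cam('top'); k=8
s=cam('scene'); gs=cv2.cvtColor(s['img'],6)
f=lambda c,x0,y0,w,h,k:cv2.resize(c['img'][y0:y0+h,x0:x0+w],None,fx=k,fy=k,interpolation=2)
a=f(t,330,190,45,65,8); b=f(s,175,270,70,65,8)[:, :440]
cv2.imwrite('pics/sp.png',np.hstack([a,b]))
m=gs[140:180,305:340]<35; v,u=np.nonzero(m); ks=(u.mean()+305,v.mean()+140); o,d=ray(s,*ks); q=o+d*(.3032-o[1])/d[1]; print('knob (at y plane)',q,len(u))
```

```text
t 4.0 tcp [0.5242 0.3045 0.2443] jaw -0.0 F [ 1.1 -0.5 -0.4] w 64.4mm tilt 0.473
  -> linear [-0.0103, -0.0316, 0.7656] yaw 0.942 dist [ -8.2 -25.3 612.5]
knob (at y plane) [0.52478108 0.3032     0.11473152] 30
```

View pics/sp.png

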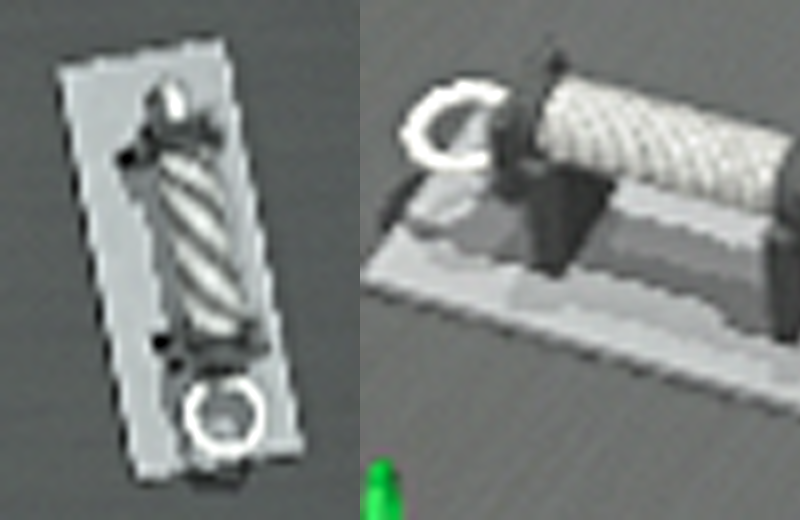

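Call:
jog_arm(
  commands=[
    {"fingers":0.7,"linear":[-0.03,-0.0316,0.765],"yaw":0.942},
    {"fingers":0.7,"linear":[-0.03,-0.0316,0.765],"yaw":0.942},
    {"fingers":0.7,"linear":[-0.03,-0.0316,0.765],"yaw":0.942},
    {"fingers":0.7,"linear":[-0.03,-0.0316,0.765],"yaw":0.942},
    {"fingers":0.7,"linear":[-0.03,-0.0316,0.765],"yaw":0.942},
    {"fingers":0.7,"linear":[-0.03,-0.0316,0.765],"yaw":0.942},
    {"fingers":0.7,"linear":[-0.03,-0.0316,0.765],"yaw":0.942},
    {"fingers":0.7,"linear":[-0.03,-0.0316,0.765],"yaw":0.942},
  ],
)

```text
clock: 4.9
ee_pos: [0.5075, -0.0974, 0.257]
tool_rot: [0.7, 0.13, -0.691, 0.126]
ft_force: [1.2, -0.3, -0.3]
grip_width: 0.699
```

Run:
```python
from h import *
t=cam('top'); f=lambda x,y:(330+(x+.5)/8-.5,190+(y+.5)/8-.5)
e=onz(t,*f(224,416),.041); h=onz(t,*f(165,80),.060)
a,b,c,d=[onz(t,*f(*p),.008) for p in((62,68),(222,42),(300,450),(140,475))]
print('eye',e,'hook end',h,'L',np.linalg.norm((h-e)[:2]),'ang',np.degrees(np.arctan2(*(e-h)[1::-1])))
m=(a+b)/2;n=(c+d)/2;print('cradle',(m+n)/2,'len',np.linalg.norm(m-n),'ang',np.degrees(np.arctan2(*(n-m)[1::-1])))
for p in((187,155),(228,330)): print(onz(t,*f(*p),.066))
plan([.4985,-.308,.25],99)
```

```text
eye [ 0.41450385 -0.32013723  0.041     ] hook end [ 0.54675966 -0.29935039  0.06      ] L 0.13387938735124438 ang -171.0678120037641
cradle [ 0.47918431 -0.31152197  0.008     ] len 0.16788542632242104 ang -171.64852575341922
[ 0.51648184 -0.3056528   0.066     ]
[ 0.44765005 -0.31863422  0.066     ]
t 5.0 tcp [ 0.5064 -0.1082  0.2577] jaw -70.2 F [-0.9 -7.6  0.5] w 64.2mm tilt 0.716
  -> linear [0.0091, 0.2317, 0.094] yaw 0.1255 dist [  7.3 185.3  75.2]
```

```bash
python3 -c "
from h import *
plan([.5014,-.307,.15],99.3)"
```

```text
t 5.0 tcp [ 0.5064 -0.1082  0.2577] jaw -70.2 F [-0.9 -7.6  0.5] w 64.2mm tilt 0.716
  -> linear [0.1342, 0.2314, 0.0917] yaw 0.122 dist [107.3 185.1  73.3]
```

Call:
jog_arm(
  commands=[
    {"fingers":0.7,"linear":[0.04,0.2314,0.0917],"yaw":0.122},
    {"fingers":0.7,"linear":[0.08,0.2314,0.0917],"yaw":0.122},
    {"fingers":0.7,"linear":[0.134,0.2314,0.0917],"yaw":0.122},
    {"fingers":0.7,"linear":[0.134,0.2314,0.0917],"yaw":0.122},
    {"fingers":0.7,"linear":[0.134,0.2314,0.0917],"yaw":0.122},
    {"fingers":0.7,"linear":[0.134,0.2314,0.0917],"yaw":0.122},
    {"fingers":0.7,"linear":[0.134,0.2314,0.0917],"yaw":0.122},
  ],
)

```text
clock: 5.65
ee_pos: [0.5001, -0.3072, 0.1485]
tool_rot: [0.708, 0.057, -0.701, 0.056]
ft_force: [1.5, 1.8, 0.3]
grip_width: 0.7
```

```bash
python3 -c "
from h import *
plan([.5014,-.307,.045],99.3)"
```

```text
t 5.7 tcp [ 0.5001 -0.3072  0.1485] jaw -80.8 F [1.5 1.8 0.3] w 64.4mm tilt 0.557
  -> linear [0.1294, 0.0002, -0.0004] yaw -0.0012 dist [103.5   0.2  -0.3]
```

Call:
jog_arm(
  commands=[
    {"fingers":0.7,"linear":[0.05,0,0],"yaw":0},
    {"fingers":0.7,"linear":[0.1,0,0],"yaw":0},
    {"fingers":0.7,"linear":[0.129,0,0],"yaw":0},
    {"fingers":0.7,"linear":[0.129,0,0],"yaw":0},
    {"fingers":0.5,"linear":[0.129,0,0],"yaw":0},
    {"fingers":0.4,"linear":[0.129,0,0],"yaw":0},
    {"fingers":0.3,"linear":[0.129,0,0],"yaw":0},
    {"fingers":0.2,"linear":[0.129,0,0],"yaw":0},
  ],
  squeeze=30,
)

```text
clock: 6.45
ee_pos: [0.5021, -0.3072, 0.0468]
tool_rot: [0.709, 0.057, -0.701, 0.057]
ft_force: [0.9, 0.7, 0.3]
grip_width: 0.406
```

Call:
jog_arm(
  commands=[
    {"fingers":0.2,"linear":[0,0,0],"yaw":0},
    {"fingers":0.2,"linear":[0,0,0],"yaw":0},
    {"fingers":0.2,"linear":[0,0,0],"yaw":0},
    {"fingers":0.2,"linear":[0,0,0],"yaw":0},
  ],
)

```text
clock: 6.85
ee_pos: [0.5026, -0.3073, 0.0475]
tool_rot: [0.709, 0.057, -0.7, 0.057]
ft_force: [-1.2, 1.4, 6.0]
grip_width: 0.253
```

```bash
python3 -c "
from h import *
plan([.5014,-.307,.245],93)"
```

```text
t 6.8 tcp [ 0.5026 -0.3073  0.0475] jaw -80.8 F [-1.2  1.4  6. ] w 23.3mm tilt 0.731
  -> linear [-0.2468, -0.0006, -0.0018] yaw 0.0723 dist [-197.5   -0.4   -1.4]
```

Call:
jog_arm(
  commands=[
    {"fingers":0.2,"linear":[-0.02,0,0],"yaw":0},
    {"fingers":0.2,"linear":[-0.05,0,0],"yaw":0},
    {"fingers":0.2,"linear":[-0.09,0,0],"yaw":0},
    {"fingers":0.2,"linear":[-0.14,0,0],"yaw":0},
    {"fingers":0.2,"linear":[-0.19,0,0],"yaw":0},
    {"fingers":0.2,"linear":[-0.24,0,0],"yaw":0},
    {"fingers":0.2,"linear":[-0.247,0,0],"yaw":0},
    {"fingers":0.2,"linear":[-0.247,0,0],"yaw":0},
  ],
)

```text
clock: 7.65
ee_pos: [0.5006, -0.3082, 0.2471]
tool_rot: [0.71, 0.056, -0.699, 0.057]
ft_force: [-0.5, 0.4, -2.2]
grip_width: 0.252
```

Run:
```python
from h import *
plan([.5014,-.307,.245],93)
t=cam('top'); s=cam('scene'); f=lambda c,x0,y0,w,h,k:cv2.resize(c['img'][y0:y0+h,x0:x0+w],None,fx=k,fy=k,interpolation=2)
u,v=map(int,proj(t,[.5,-.308,.258])); us,vs=map(int,proj(s,[.5,-.308,.258])); print(u,v,us,vs)
cv2.imwrite('pics/lift.png',np.hstack([f(t,u-35,v-45,70,90,5.5),f(s,us-35,vs-45,70,90,5.5)]))
```

```text
t 7.7 tcp [ 0.5006 -0.3082  0.2471] jaw -80.8 F [-0.5  0.4 -2.2] w 23.2mm tilt 0.914
  -> linear [0.0027, -0.0014, -0.0012] yaw 0.0721 dist [ 2.1 -1.1 -0.9]
366 209 211 222
```

View pics/lift.png

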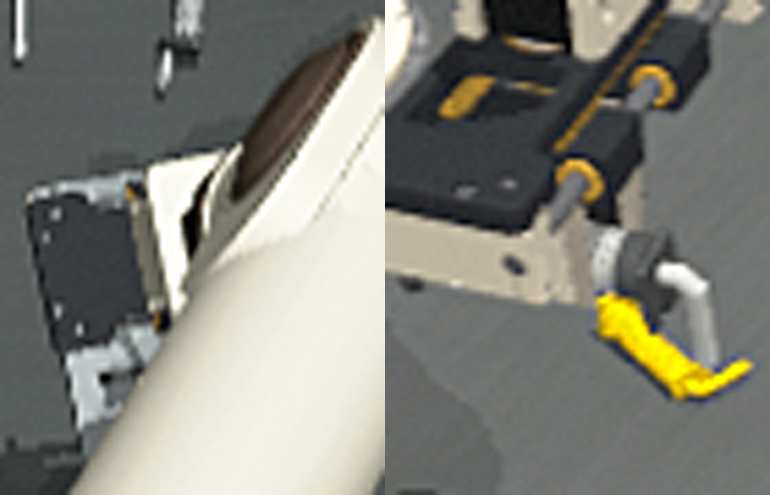

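The crop shows the spring held by its barrel with the hook leg hanging down, its tip at scene (about 235,243). From above, the arm hides it. Next I'll carry it over the hole.

```bash
cat >> h.py <<'E'
U=np.array([.998,-.061,0.]); HOLE=np.array([.6516,-.042,.1553]); N=np.array([-.499,.0305,.866]); SL=np.array([.8643,-.0528,.5]) # horiz upslope, hole, normal, upslope
def leg(c,tip,rad=14):
    "3D points of bright leg near predicted tip in scene view"
    P=pts(c); g=cv2.cvtColor(c['img'],6); d=np.linalg.norm(P-(np.array(tip)+[0,0,.02]),axis=2)
    return P,g,d
E
python3 - <<'E'
from h import *
plan([.6107,-.0395,.255],86.5)
s=cam('scene'); tip=np.array([.541,-.3018,.2116]); print('pred tip px',proj(s,tip),'top',proj(s,tip+[0,0,.046]))
P,g,d=leg(s,tip); m=(d<.03)&(g>110); print(m.sum())
v,u=np.nonzero(m)
q=P[m]; 
for zc in np.arange(.2,.27,.006):
    k=abs(q[:,2]-zc)<.003
    if k.sum()>2: print(round(zc,3),k.sum(),np.round(np.median(q[k],0),4),u[k].mean().round(1),v[k].mean().round(1))
E
```

```text
t 7.8 tcp [ 0.4991 -0.307   0.2439] jaw -80.8 F [-0.3  0.8 -2.3] w 23.3mm tilt 0.636
  -> linear [-0.0114, -0.3078, -0.1913] yaw 0.1479 dist [  -9.1 -246.2 -153.1]
pred tip px (np.float64(232.17494251189817), np.float64(245.3159959476382)) top (np.float64(230.76560940281846), np.float64(227.58341625598592))
91
0.212 4 [ 0.5422 -0.2957  0.2141] 234.2 242.8
0.218 7 [ 0.5413 -0.297   0.218 ] 233.4 241.3
0.224 10 [ 0.5423 -0.298   0.2239] 233.3 239.3
0.23 6 [ 0.542  -0.2983  0.2296] 232.8 237.5
0.236 11 [ 0.5418 -0.3005  0.2352] 230.7 235.8
0.242 10 [ 0.5427 -0.3005  0.2425] 231.6 233.4
0.248 10 [ 0.5419 -0.3016  0.2481] 230.7 231.5
0.254 20 [ 0.5394 -0.3016  0.2547] 230.1 228.4
0.26 13 [ 0.5336 -0.3021  0.2587] 227.6 226.1
```

Call:
jog_arm(
  commands=[
    {"fingers":0.2,"linear":[-0.02,-0.03,-0.02],"yaw":0.148},
    {"fingers":0.2,"linear":[-0.02,-0.08,-0.05],"yaw":0.148},
    {"fingers":0.2,"linear":[-0.0114,-0.3078,-0.1913],"yaw":0.148},
    {"fingers":0.2,"linear":[-0.0114,-0.3078,-0.1913],"yaw":0.148},
    {"fingers":0.2,"linear":[-0.0114,-0.3078,-0.1913],"yaw":0.148},
    {"fingers":0.2,"linear":[-0.0114,-0.3078,-0.1913],"yaw":0.148},
    {"fingers":0.2,"linear":[-0.0114,-0.3078,-0.1913],"yaw":0.148},
    {"fingers":0.2,"linear":[-0.0114,-0.3078,-0.1913],"yaw":0.148},
  ],
)

```text
clock: 8.6
ee_pos: [0.6101, -0.0344, 0.2517]
tool_rot: [0.709, -0.017, -0.705, -0.021]
ft_force: [-0.2, -0.9, -2.1]
grip_width: 0.25
```

Run:
```python
from h import *
plan([.6107,-.0395,.221],86.5)
```

```text
t 8.6 tcp [ 0.6101 -0.0344  0.2517] jaw -93.1 F [-0.2 -0.9 -2.1] w 23.0mm tilt 0.405
  -> linear [0.0383, 0.0065, -0.0009] yaw 0.0046 dist [30.7  5.2 -0.7]
```

Call:
jog_arm(
  commands=[
    {"fingers":0.2,"linear":[0.02,0.014,-0.001],"yaw":0.005},
    {"fingers":0.2,"linear":[0.038,0.014,-0.001],"yaw":0.005},
    {"fingers":0.2,"linear":[0.038,0.014,-0.001],"yaw":0.005},
    {"fingers":0.2,"linear":[0.038,0.014,-0.001],"yaw":0.005},
  ],
)

```text
clock: 9.0
ee_pos: [0.6096, -0.0465, 0.2204]
tool_rot: [0.708, -0.021, -0.706, -0.024]
ft_force: [0.6, -0.2, -1.6]
grip_width: 0.256
```

Run:
```python
from h import *
plan([.6107,-.0455,.221],86.5)
t=cam('top'); s=cam('scene'); f=lambda c,x0,y0,w,h,k:cv2.resize(c['img'][y0:y0+h,x0:x0+w],None,fx=k,fy=k,interpolation=2)
o=get_obs(); p=o['ee_pos']; tip=p+.041*U-[0,0,.0355]
u,v=map(int,proj(t,HOLE)); us,vs=map(int,proj(s,HOLE)); print('hole px',proj(t,HOLE),proj(s,HOLE),'tip pred',proj(t,tip),proj(s,tip))
cv2.imwrite('pics/ov.png',np.hstack([f(t,u-35,v-35,70,90,5.5),f(s,us-45,vs-50,70,90,5.5)])); print(u-35,v-35,us-45,vs-50)
P,g,d=leg(s,tip); m=(d<.035)&(g>110); q=P[m]; v,u=np.nonzero(m)
for zc in np.arange(.17,.25,.006):
    k=abs(q[:,2]-zc)<.003
    if k.sum()>2: print(round(zc,3),k.sum(),np.round(np.median(q[k],0),4),u[k].mean().round(1),v[k].mean().round(1))
```

```text
t 9.0 tcp [ 0.6096 -0.0465  0.2204] jaw -93.6 F [ 0.6 -0.2 -1.6] w 23.5mm tilt 0.313
  -> linear [-0.0007, -0.0013, -0.0013] yaw -0.0016 dist [-0.6 -1.1 -1. ]
hole px (np.float64(267.299085078547), np.float64(163.70483794638966)) (np.float64(328.266965603324), np.float64(213.06716935949723)) tip pred (np.float64(269.4941310100127), np.float64(161.76417843152564)) (np.float64(328.51597384859497), np.float64(204.37364860501341))
232 128 283 163
0.194 5 [ 0.6534 -0.047   0.1949] 329.8 201.4
0.2 6 [ 0.6534 -0.0465  0.2008] 330.0 199.5
0.206 4 [ 0.6522 -0.0481  0.2053] 329.8 197.8
0.212 9 [ 0.6526 -0.0476  0.2113] 329.2 195.8
0.218 6 [ 0.6513 -0.049   0.2174] 328.7 193.7
0.224 6 [ 0.6511 -0.0505  0.2241] 327.8 191.5
0.23 12 [ 0.6517 -0.0502  0.2303] 329.8 189.5
0.236 15 [ 0.6456 -0.05    0.2356] 327.9 186.7
```

View pics/ov.png

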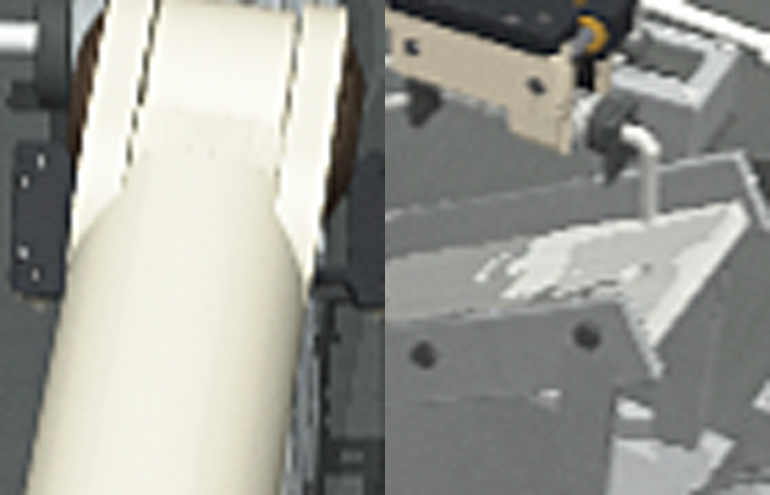

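The crop shows the hook leg hanging at scene (331,202) with its tip above the hole, which is at about scene (328,212). From above, the arm hides both. I'll check the hole in the scene view's own frame.

Run:
```python
from h import *
d=np.load('c0.npz'); g=cv2.cvtColor(d['si'],6).astype(int); P=d['sp']
print(g[206:220,318:338])
s=cam('scene')
q=P[195:240,290:340].reshape(-1,3); n=N; e=(q-HOLE)@n; m=abs(e)<.008; y=((q-HOLE)@np.cross(N,SL)); xx=(q-HOLE)@SL; m&=(abs(y)<.045)&(xx<.02)&(xx>-.12)
A=np.c_[q[m][:,:2],np.ones(m.sum())]; k=np.linalg.lstsq(A,q[m][:,2],rcond=None)[0]; print('scene plane',k,m.sum(),'z at hole',k@[HOLE[0],HOLE[1],1], 'mean off',np.median(e[m]))
# post head in scene
u,v=proj(s,HOLE-.154*SL+.016*N); print('post head px',u,v); u,v=int(u),int(v); print(g[v-6:v+8,u-8:u+9])
```

```text
[[216 217 215 216 216 216 216 217 216 216 217 217 218 217 216 217 217 216
  214 212]
 [217 216 217 217 219 218 219 219 217 217 216 217 214 218 217 216 217 217
  215 215]
 [220 218 219 218 218 218 216 216 218 220 218 218 217 217 217 214 215 215
  213 215]
 [219 219 218 219 220 218 218 217 217 217 218 218 219 220 216 218 217 216
  215 216]
 [218 217 217 216 217 217 217 217 216 217 218 220 217 215 219 217 218 216
  215 215]
 [218 219 220 219 219 216 218 218 215 228 229 196 150 189 217 215 213 213
  213 215]
 [219 218 218 219 216 216 217 218 236 235 220 182 161 198 218 217 215 215
  217 222]
 [215 215 217 217 216 217 217 221 228 226 204 201 212 216 217 216 218 217
  221 223]
 [218 218 218 219 218 217 216 218 219 219 217 218 220 219 220 219 221 223
  227 227]
 [220 221 223 223 224 226 227 225 225 222 222 222 221 221 222 221 222 225
  229 230]
 [228 198 200 208 200 203 196 175 197 224 224 221 219 219 219 222 225 228
  229 234]
 [201 176 174 179 179 178 171 187 188 192 214 223 221 219 220 219 224 227
  231 228]
 [166 154 143 132 126 123 122 126 160 197 219 221 219 218 221 224 227 228
  236 
[... 547 characters left out ...]
114 113 114 112 115 114 114 114 110 160 211 223 220 215 214]
 [113 113 113 112 112 116 113 115 117 107 113 150 202 219 215 214 214]
 [114 111 114 112 113 114 114 100  92  98 103 137 197 217 216 213 214]
 [116 113 112 116 115 112 113  88  73  89  84 125 200 222 214 214 214]
 [112 112 113 114 113 111 110 129 113  77  73  87 187 224 216 212 212]
 [113 114 114 115 111 105 136 199 228 148  61  74 134 201 218 213 211]
 [114 112 111 110 104 137 197 231 203 132  66  61 143 211 217 208 208]
 [114 115 111 105 132 196 187 163 138 162 162 179 202 210 211 211 211]
 [111 112 105 133 190 184 145 119 158 184 188 210 219 217 215 217 215]
 [113  84 107 183 220 214 210 209 215 216 215 223 189 192 201 194 203]]
```

Call:
jog_arm(
  commands=[
    {"fingers":0.2,"linear":[0.01,-0.003,0.0],"yaw":0.0},
    {"fingers":0.2,"linear":[0.022,-0.003,0.0],"yaw":0.0},
    {"fingers":0.2,"linear":[0.03,-0.003,0.0],"yaw":0.0},
    {"fingers":0.2,"linear":[0.033,-0.003,0.0],"yaw":0.0},
    {"fingers":0.2,"linear":[0.033,-0.003,0.0],"yaw":0.0},
  ],
)

```text
clock: 9.65
ee_pos: [0.6107, -0.0433, 0.1948]
tool_rot: [0.709, -0.02, -0.705, -0.024]
ft_force: [0.4, 0.5, -1.8]
grip_width: 0.254
```

```bash
cat > look.py <<'E'
from h import *
import sys
o=get_obs(); p=o['ee_pos']; s=cam('scene'); tip=p+.041*U-[0,0,.0355]
plan(p,86.5); print('tip pred - hole (level model): up-slope horiz %.1f lat(+y) %.1f dz %.1f'%tuple(1000*np.array([(tip-HOLE)@U,(tip-HOLE)@np.array([.061,.998,0]),(tip-HOLE)[2]])))
P=pts(s); g=cv2.cvtColor(s['img'],6); r=P-HOLE; h=r@U; y=r@np.array([.061,.998,0]); nn=r@N
m=(abs(h)<.02)&(abs(y)<.025)&(nn>.006)&(nn<.09)&(g>110)&(P[...,2]<p[2]+.03)
q=np.stack([h,y,r[...,2],nn],-1)[m]*1000; vu=np.argwhere(m)
for zc in np.arange(2,90,5):
    k=abs(q[:,2]-zc)<2.5
    if k.sum()>2: print('z %d n %d h %.1f y %.1f  px %s'%(zc,k.sum(),*np.median(q[k,:2],0),vu[k].mean(0)[::-1].round(1)))
E
python3 look.py
```

```text
t 9.7 tcp [ 0.6111 -0.0434  0.1953] jaw -93.6 F [ 0.4 -0.  -1.4] w 23.5mm tilt 0.429
  -> linear [0.0006, -0.0001, 0.0004] yaw -0.0007 dist [ 0.5 -0.1  0.3]
tip pred - hole (level model): up-slope horiz 0.3 lat(+y) -3.8 dz 4.0
z 12 n 5 h 1.1 y -1.1  px [328.8 209.4]
z 17 n 5 h 1.8 y -0.8  px [329.2 207.8]
z 22 n 4 h 3.7 y -0.4  px [330.2 206.8]
z 27 n 8 h 0.9 y -2.6  px [329.1 205.2]
z 32 n 8 h 1.7 y -3.7  px [328.8 203.5]
z 37 n 3 h 3.4 y -3.0  px [330. 202.]
z 42 n 5 h 3.0 y -5.3  px [330.  200.6]
z 47 n 6 h 2.1 y -4.2  px [329.8 198.8]
z 52 n 14 h -3.8 y -5.0  px [327.9 196.5]
z 57 n 6 h -5.5 y -4.2  px [327.7 194.8]
```

Call:
jog_arm(
  commands=[
    {"fingers":0.2,"linear":[0.004,0.001,0.0],"yaw":0.0},
    {"fingers":0.2,"linear":[0.007,0.001,0.0],"yaw":0.0},
    {"fingers":0.2,"linear":[0.01,0.001,0.0],"yaw":0.0},
    {"fingers":0.2,"linear":[0.01,0.001,0.0],"yaw":0.0},
  ],
)

```text
clock: 10.1
ee_pos: [0.6101, -0.0437, 0.1863]
tool_rot: [0.708, -0.02, -0.705, -0.024]
ft_force: [-2.9, 0.7, -2.8]
grip_width: 0.256
```

```bash
python3 look.py
```

```text
t 10.2 tcp [ 0.6103 -0.0437  0.1865] jaw -93.5 F [-2.2  1.4 -3.2] w 23.2mm tilt 0.372
  -> linear [0.0002, 0.0, 0.0002] yaw -0.0006 dist [0.2 0.  0.2]
tip pred - hole (level model): up-slope horiz -0.3 lat(+y) -4.2 dz -4.5
z 7 n 3 h -3.2 y -1.9  px [327.3 210.7]
z 12 n 7 h 1.4 y -2.5  px [328.6 209.7]
z 17 n 5 h 2.0 y -0.5  px [329.4 208. ]
z 22 n 4 h 0.6 y -5.0  px [327.  206.8]
z 27 n 6 h -1.0 y -6.1  px [326.2 205.5]
z 32 n 7 h 1.0 y -5.3  px [329.  203.7]
z 37 n 3 h 0.8 y -6.7  px [329. 202.]
z 42 n 9 h -1.7 y -5.8  px [328.2 200.2]
z 47 n 10 h -7.0 y -4.3  px [326.5 198.2]
```

Call:
jog_arm(
  commands=[
    {"fingers":0.2,"linear":[0.003,0,0.005],"yaw":0.0},
    {"fingers":0.2,"linear":[0.007,0,0.009],"yaw":0.0},
    {"fingers":0.2,"linear":[0.011,0,0.012],"yaw":0.0},
    {"fingers":0.2,"linear":[0.0153,0,0.0155],"yaw":0.0},
    {"fingers":0.2,"linear":[0.0153,0,0.0155],"yaw":0.0},
    {"fingers":0.2,"linear":[0.0153,0,0.0155],"yaw":0.0},
  ],
)

```text
clock: 10.75
ee_pos: [0.5986, -0.0429, 0.1745]
tool_rot: [0.709, -0.02, -0.705, -0.024]
ft_force: [3.8, -1.1, -1.2]
grip_width: 0.253
```

```bash
python3 look.py
```

```text
t 10.8 tcp [ 0.5986 -0.0429  0.1745] jaw -93.6 F [ 3.5  0.4 -1. ] w 23.1mm tilt 0.418
  -> linear [0.0, -0.0, -0.0] yaw -0.0006 dist [ 0. -0. -0.]
tip pred - hole (level model): up-slope horiz -11.8 lat(+y) -4.1 dz -16.3
z 7 n 3 h -4.2 y -0.1  px [326.3 210.3]
z 12 n 7 h -4.8 y -1.1  px [326.7 209.1]
z 17 n 5 h -6.5 y -3.0  px [325.8 207.4]
z 22 n 6 h -6.8 y -3.6  px [326.  205.5]
z 27 n 7 h -9.2 y -2.7  px [325.4 203.6]
z 32 n 4 h -8.7 y -4.2  px [325.2 202.2]
z 37 n 12 h -12.5 y -5.4  px [324.  200.2]
z 42 n 5 h -16.3 y -4.3  px [322.8 198.4]
```

Call:
jog_arm(
  commands=[
    {"fingers":0.2,"linear":[0.003,0,0.0025],"yaw":0.0},
    {"fingers":0.2,"linear":[0.006,0,0.0045],"yaw":0.0},
    {"fingers":0.2,"linear":[0.012,0,0.0073],"yaw":0.0},
    {"fingers":0.2,"linear":[0.018,0,0.0097],"yaw":0.0},
    {"fingers":0.2,"linear":[0.018,0,0.0097],"yaw":0.0},
    {"fingers":0.2,"linear":[0.018,0,0.0097],"yaw":0.0},
  ],
)

```text
clock: 11.4
ee_pos: [0.5905, -0.0424, 0.1596]
tool_rot: [0.708, -0.02, -0.705, -0.024]
ft_force: [2.3, -1.0, -2.2]
grip_width: 0.249
```

```bash
python3 look.py
python3 - <<'E'
from h import *
s=cam('scene'); us,vs=map(int,proj(s,HOLE)); cv2.imwrite('pics/rot.png',cv2.resize(s['img'][vs-60:vs+40,us-90:us+40],None,fx=6,fy=6,interpolation=2)); print(us-90,vs-60)
E
```

```text
t 11.4 tcp [ 0.5905 -0.0424  0.1597] jaw -93.6 F [ 1.2 -0.9 -1.5] w 23.7mm tilt 0.371
  -> linear [0.0001, 0.0, 0.0] yaw -0.0006 dist [0.1 0.  0. ]
tip pred - hole (level model): up-slope horiz -20.0 lat(+y) -4.2 dz -31.2
z 7 n 4 h -5.8 y -2.2  px [326.  210.2]
z 12 n 7 h -8.7 y -1.9  px [325.3 208.6]
z 17 n 5 h -11.1 y -2.5  px [324.2 206.8]
z 22 n 6 h -11.8 y -3.2  px [323.8 205.3]
z 27 n 6 h -14.9 y -4.6  px [323.  203.5]
z 32 n 4 h -16.3 y -4.0  px [322.5 201.5]
238 153
```

View pics/rot.png

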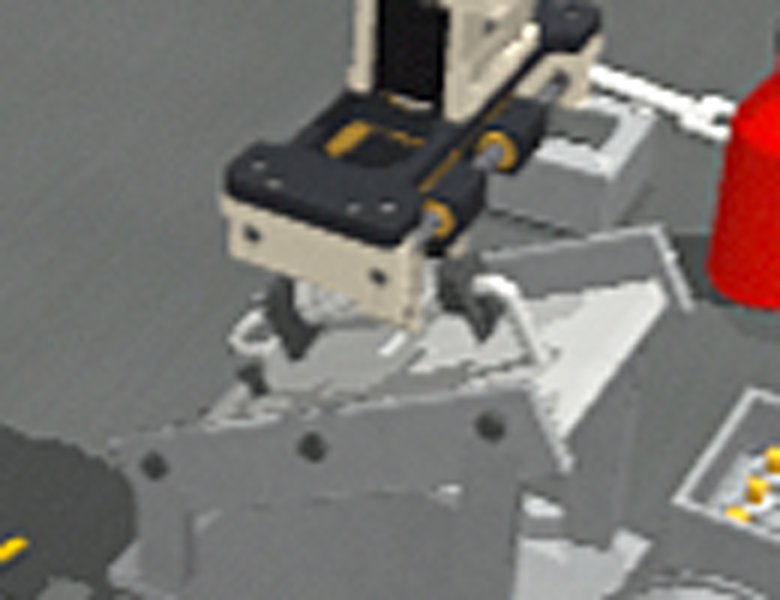

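The crop shows the spring tilted parallel to the plate, with the leg entering the hole at scene (about 328,211). The eye is up off the plate at (280,208). Next I'll push it in along the hole axis.

Call:
jog_arm(
  commands=[
    {"fingers":0.2,"linear":[0.004,0,-0.002],"yaw":0.0},
    {"fingers":0.2,"linear":[0.008,0,-0.004],"yaw":0.0},
    {"fingers":0.2,"linear":[0.0115,0,-0.0062],"yaw":0.0},
    {"fingers":0.2,"linear":[0.0115,0,-0.0062],"yaw":0.0},
    {"fingers":0.2,"linear":[0.0115,0,-0.0062],"yaw":0.0},
  ],
)

```text
clock: 12.0
ee_pos: [0.5959, -0.0425, 0.1503]
tool_rot: [0.708, -0.02, -0.705, -0.024]
ft_force: [5.0, -0.4, -2.7]
grip_width: 0.253
```

```bash
python3 look.py
```

```text
t 12.1 tcp [ 0.5958 -0.0425  0.1504] jaw -93.5 F [ 3.4 -0.  -2.1] w 23.3mm tilt 0.387
  -> linear [0.0001, -0.0001, -0.0001] yaw -0.0005 dist [ 0.1 -0.1 -0.1]
tip pred - hole (level model): up-slope horiz -14.6 lat(+y) -3.9 dz -40.5
z 7 n 7 h -5.7 y -2.1  px [326.1 210.3]
z 12 n 5 h -8.1 y -2.7  px [325.2 208.6]
z 17 n 5 h -10.5 y -4.7  px [324.4 207.2]
z 22 n 10 h -14.0 y -4.9  px [323.2 205.1]
```

Call:
jog_arm(
  commands=[
    {"fingers":0.2,"linear":[0.003,0,-0.0025],"yaw":0.0},
    {"fingers":0.2,"linear":[0.006,0,-0.005],"yaw":0.0},
    {"fingers":0.2,"linear":[0.0095,0,-0.0075],"yaw":0.0},
    {"fingers":0.2,"linear":[0.0095,0,-0.0075],"yaw":0.0},
    {"fingers":0.2,"linear":[0.0095,0,-0.0075],"yaw":0.0},
  ],
)

```text
clock: 12.55
ee_pos: [0.5994, -0.0422, 0.1419]
tool_rot: [-0.707, 0.02, 0.707, 0.024]
ft_force: [-5.2, 1.4, 2.2]
grip_width: 0.254
```

```bash
python3 look.py
```

```text
t 12.6 tcp [ 0.5994 -0.0423  0.1419] jaw -93.5 F [-5.1  2.   2.4] w 23.2mm tilt 0.332
  -> linear [-0.0, -0.0001, -0.0001] yaw -0.0003 dist [-0. -0. -0.]
tip pred - hole (level model): up-slope horiz -11.1 lat(+y) -3.4 dz -48.9
z 7 n 6 h -5.6 y -1.7  px [326.3 210.3]
z 12 n 7 h -9.1 y -4.5  px [324.3 208.6]
```

Call:
jog_arm(
  commands=[
    {"fingers":0.2,"linear":[0.002,0,0.001],"yaw":0.0},
    {"fingers":0.2,"linear":[0.004,0,0.001],"yaw":0.0},
    {"fingers":0.2,"linear":[0.004,0,0.001],"yaw":0.0},
  ],
)

```text
clock: 12.9
ee_pos: [0.599, -0.0418, 0.1403]
tool_rot: [0.707, -0.019, -0.707, -0.024]
ft_force: [-4.7, 3.4, 12.1]
grip_width: 0.249
```

```bash
python3 look.py
```

```text
t 12.9 tcp [ 0.599  -0.0417  0.1403] jaw -93.5 F [-4.1  2.9 12.1] w 23.2mm tilt 0.391
  -> linear [0.0, 0.0, -0.0] yaw -0.0001 dist [ 0.  0. -0.]
tip pred - hole (level model): up-slope horiz -11.5 lat(+y) -3.0 dz -50.5
z 7 n 7 h -6.2 y -1.5  px [325.9 210.3]
z 12 n 5 h -10.5 y -3.0  px [324.  208.2]
```

Call:
jog_arm(
  commands=[
    {"fingers":0.3,"linear":[0,0,0],"yaw":0},
    {"fingers":0.4,"linear":[0,0,0],"yaw":0},
    {"fingers":0.55,"linear":[0,0,0],"yaw":0},
    {"fingers":0.55,"linear":[0,0,0],"yaw":0},
    {"fingers":0.55,"linear":[-0.02,0,0],"yaw":0},
    {"fingers":0.55,"linear":[-0.06,0,0.03],"yaw":0},
    {"fingers":0.55,"linear":[-0.1,0,0.06],"yaw":0},
    {"fingers":0.55,"linear":[-0.1,0,0.06],"yaw":0},
  ],
)

```text
clock: 13.75
ee_pos: [0.5513, -0.0401, 0.2242]
tool_rot: [0.709, -0.019, -0.705, -0.025]
ft_force: [0.5, 0.0, 0.0]
grip_width: 0.548
```

Run:
```python
from h import *
s=cam('scene'); us,vs=map(int,proj(s,HOLE)); cv2.imwrite('pics/hk.png',cv2.resize(s['img'][vs-40:vs+40,us-75:us+25],None,fx=7,fy=7,interpolation=2)); print(us-75,vs-40)
A=lambda x,z,y=0: HOLE-SL*x+N*z+np.array([.061,.998,0])*y
print('eye ctr pred',proj(s,A(.13,.005)),'hook bend',proj(s,A(0,.022)),'post head',proj(s,A(.154,.016)),'eye plate top',proj(s,A(.107,.033)))
o=get_obs(); plan(A(.084,.022)-[0,0,.012],86.5)
```

```text
253 173
eye ctr pred (np.float64(287.05242833896494), np.float64(217.2514165610517)) hook bend (np.float64(324.9016685003534), np.float64(205.49670016219955)) post head (np.float64(278.590559972649), np.float64(214.8331545541967)) eye plate top (np.float64(289.4002102648171), np.float64(207.2875018017166))
t 13.8 tcp [ 0.5517 -0.0396  0.2225] jaw -93.5 F [ 0.9 -0.4 -0.4] w 50.5mm tilt 0.503
  -> linear [0.1278, -0.0037, -0.0196] yaw -0.0004 dist [102.2  -3.  -15.7]
```

View pics/hk.png

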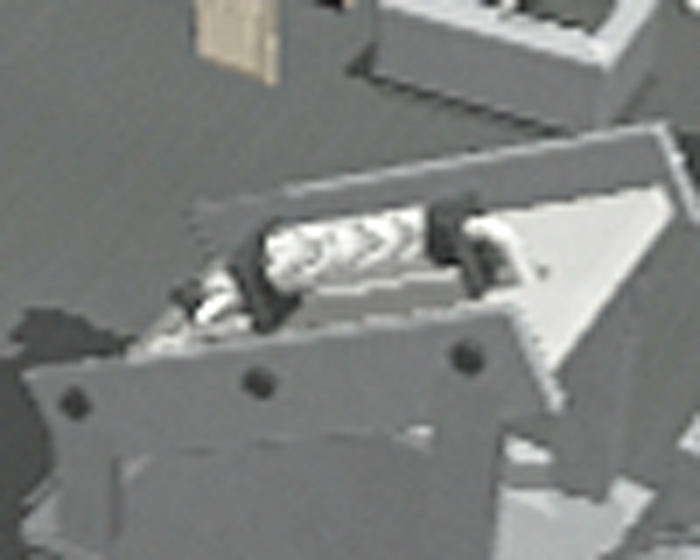

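The crop shows the spring lying on the plate. The hook leg is in the hole, the barrel is parallel to the slope, and the eye is at about scene (282,218), just uphill of the post head at (279,215).

```bash
cat > ax.py <<'E'
from h import *
s=cam('scene'); P=pts(s); r=P-HOLE; Y=np.cross(N,SL); x=-(r@SL)*1000; y=r@Y*1000; n=r@N*1000
m=(x>-10)&(x<165)&(abs(y)<26)&(n>4)&(n<42)
for a,b in((-6,6),(12,16),(18,30),(30,42),(42,54),(54,66),(66,78),(78,90),(90,102),(104,112),(112,124),(124,140),(140,150),(150,165)):
    k=m&(x>=a)&(x<b)
    if k.sum()<4: continue
    nt=np.percentile(n[k],95); kk=k&(n>nt-4); print((a,b),'n',k.sum(),'top n %.1f y at top %.1f  y range %.1f..%.1f'%(nt,np.median(y[kk]),*np.percentile(y[k],[3,97])))
E
python3 ax.py
```

```text
(-6, 6) n 25 top n 23.9 y at top 0.6  y range -3.2..4.6
(12, 16) n 19 top n 34.3 y at top -2.3  y range -9.4..6.8
(18, 30) n 38 top n 35.2 y at top -3.2  y range -11.5..6.5
(30, 42) n 36 top n 35.3 y at top -2.7  y range -11.3..4.3
(42, 54) n 35 top n 34.8 y at top -3.4  y range -12.1..3.9
(54, 66) n 40 top n 35.6 y at top -3.2  y range -12.2..3.6
(66, 78) n 32 top n 35.5 y at top -2.1  y range -11.0..3.0
(78, 90) n 31 top n 34.8 y at top -4.5  y range -10.1..3.6
(90, 102) n 36 top n 34.4 y at top -2.8  y range -10.3..2.4
(104, 112) n 67 top n 35.3 y at top -6.4  y range -17.2..14.7
(112, 124) n 10 top n 24.6 y at top -16.1  y range -16.1..-7.6
(124, 140) n 13 top n 9.9 y at top -14.7  y range -16.1..1.3
(140, 150) n 16 top n 11.8 y at top 0.6  y range -9.3..9.3
(150, 165) n 17 top n 17.3 y at top 2.9  y range -1.2..8.2
```

Call:
jog_arm(
  commands=[
    {"fingers":0.55,"linear":[0.05,-0.0037,-0.0196],"yaw":0},
    {"fingers":0.55,"linear":[0.09,-0.0037,-0.0196],"yaw":0},
    {"fingers":0.55,"linear":[0.12,-0.0037,-0.0196],"yaw":0},
    {"fingers":0.55,"linear":[0.1278,-0.0037,-0.0196],"yaw":0},
    {"fingers":0.55,"linear":[0.1278,-0.0037,-0.0196],"yaw":0},
    {"fingers":0.4,"linear":[0.1278,-0.0037,-0.0196],"yaw":0},
    {"fingers":0.3,"linear":[0.1278,-0.0037,-0.0196],"yaw":0},
    {"fingers":0.2,"linear":[0.1278,-0.0037,-0.0196],"yaw":0},
  ],
  squeeze=25,
)

```text
clock: 14.65
ee_pos: [0.5686, -0.0366, 0.1202]
tool_rot: [0.708, -0.019, -0.705, -0.024]
ft_force: [1.0, 0.9, 0.4]
grip_width: 0.338
```

Call:
jog_arm(
  commands=[
    {"fingers":0.2,"linear":[0,0,0],"yaw":0},
    {"fingers":0.2,"linear":[0,0,0],"yaw":0},
    {"fingers":0.2,"linear":[0,0,0],"yaw":0},
  ],
)

```text
clock: 14.95
ee_pos: [0.5689, -0.0366, 0.1208]
tool_rot: [0.709, -0.019, -0.705, -0.024]
ft_force: [-0.9, 0.1, 2.7]
grip_width: 0.257
```

Run:
```python
from h import *
A=lambda x,z,y=0: HOLE-SL*x+N*z+np.array([.061,.998,0])*y
plan(A(.084,.022)-[0,0,.012],86.5)
```

```text
t 14.9 tcp [ 0.5689 -0.0366  0.1208] jaw -93.5 F [-0.9  0.1  2.7] w 23.6mm tilt 0.556
  -> linear [0.0006, 0.0004, 0.0011] yaw -0.0001 dist [0.5 0.4 0.9]
```

Call:
jog_arm(
  commands=[
    {"fingers":0.2,"linear":[-0.004,0,0.002],"yaw":0},
    {"fingers":0.2,"linear":[-0.008,0,0.0045],"yaw":0},
    {"fingers":0.2,"linear":[-0.013,0,0.0075],"yaw":0},
    {"fingers":0.2,"linear":[-0.013,0,0.0075],"yaw":0},
  ],
)

```text
clock: 15.35
ee_pos: [0.5627, -0.0361, 0.1318]
tool_rot: [0.709, -0.019, -0.705, -0.025]
ft_force: [0.1, 0.7, -1.6]
grip_width: 0.255
```

```bash
python3 look.py | head -3; python3 ax.py
```

```text
t 15.4 tcp [ 0.5626 -0.0361  0.1315] jaw -93.5 F [-0.6  0.8 -0.6] w 23.3mm tilt 0.569
  -> linear [-0.0003, 0.0, -0.0001] yaw -0.0 dist [-0.3  0.  -0.1]
tip pred - hole (level model): up-slope horiz -48.1 lat(+y) 0.4 dz -59.0
(-6, 6) n 42 top n 36.5 y at top -0.7  y range -3.2..3.7
(12, 16) n 16 top n 41.8 y at top 2.5  y range -9.6..9.7
(18, 30) n 26 top n 41.1 y at top -8.9  y range -12.3..-5.4
(30, 42) n 19 top n 40.9 y at top -8.9  y range -10.6..-4.9
(42, 54) n 22 top n 41.6 y at top -8.7  y range -11.0..-3.2
(54, 66) n 19 top n 41.8 y at top -8.8  y range -11.0..-5.6
(66, 78) n 28 top n 41.3 y at top -10.7  y range -25.6..-0.9
(78, 90) n 5 top n 39.5 y at top -25.3  y range -25.9..-13.7
(104, 112) n 44 top n 37.7 y at top -14.3  y range -17.6..4.9
(112, 124) n 11 top n 39.7 y at top -15.8  y range -16.5..-10.2
(124, 140) n 12 top n 22.7 y at top -13.7  y range -16.5..4.6
(140, 150) n 17 top n 22.0 y at top 2.1  y range -12.9..10.3
(150, 165) n 10 top n 16.9 y at top -0.0  y range -1.5..6.5
```

Call:
jog_arm(
  commands=[
    {"fingers":0.2,"linear":[0,0,0],"yaw":0},
    {"fingers":0.2,"linear":[0,0,0],"yaw":0},
    {"fingers":0.2,"linear":[0,0,0],"yaw":0},
    {"fingers":0.2,"linear":[0,0,0],"yaw":0},
  ],
  squeeze=5,
)

```text
clock: 15.85
ee_pos: [0.5626, -0.036, 0.1313]
tool_rot: [0.709, -0.019, -0.705, -0.024]
ft_force: [0.7, 0.6, -1.1]
grip_width: 0.26
```

```bash
sed -i 's/n<42/n<52/' ax.py; python3 look.py | head -1; python3 ax.py
```

```text
t 15.9 tcp [ 0.5627 -0.036   0.1313] jaw -93.5 F [1.  1.3 0.3] w 23.7mm tilt 0.562
(-6, 6) n 33 top n 35.4 y at top 0.5  y range -3.5..4.7
(12, 16) n 20 top n 39.9 y at top -0.2  y range -9.2..10.6
(18, 30) n 42 top n 48.0 y at top -2.1  y range -11.0..4.0
(30, 42) n 34 top n 47.2 y at top -1.9  y range -9.9..1.9
(42, 54) n 37 top n 47.2 y at top -3.1  y range -9.9..3.7
(54, 66) n 46 top n 48.6 y at top -3.4  y range -21.9..13.3
(66, 78) n 39 top n 47.6 y at top 3.6  y range -23.9..14.9
(78, 90) n 8 top n 47.8 y at top 13.5  y range -24.0..13.7
(104, 112) n 45 top n 39.0 y at top -16.3  y range -17.6..4.0
(112, 124) n 10 top n 43.1 y at top -16.1  y range -17.2..-8.7
(124, 140) n 14 top n 22.6 y at top -14.1  y range -17.3..2.9
(140, 150) n 14 top n 21.7 y at top 2.3  y range -13.2..11.6
(150, 165) n 13 top n 20.9 y at top 0.6  y range -1.2..6.8
```

Call:
jog_arm(
  commands=[
    {"fingers":0.2,"linear":[-0.0015,0,-0.003],"yaw":0},
    {"fingers":0.2,"linear":[-0.003,0,-0.006],"yaw":0},
    {"fingers":0.2,"linear":[-0.005,0,-0.0087],"yaw":0},
    {"fingers":0.2,"linear":[-0.005,0,-0.0087],"yaw":0},
  ],
  squeeze=3,
)

```text
clock: 16.35
ee_pos: [0.5699, -0.0367, 0.1355]
tool_rot: [0.709, -0.019, -0.705, -0.024]
ft_force: [0.1, -0.7, -0.8]
grip_width: 0.262
```

```bash
python3 look.py | head -1; python3 ax.py
```

```text
t 16.4 tcp [ 0.5697 -0.0366  0.1354] jaw -93.5 F [-0.5 -0.4 -1.9] w 24.0mm tilt 0.556
(-6, 6) n 31 top n 25.6 y at top -0.2  y range -3.0..2.8
(12, 16) n 20 top n 35.8 y at top -3.9  y range -10.9..8.5
(18, 30) n 35 top n 38.3 y at top -2.5  y range -11.6..1.8
(30, 42) n 41 top n 40.1 y at top -3.4  y range -10.5..2.2
(42, 54) n 35 top n 41.8 y at top -1.5  y range -11.6..2.2
(54, 66) n 66 top n 49.2 y at top -16.5  y range -24.6..21.6
(66, 78) n 15 top n 47.1 y at top 13.6  y range -22.2..14.4
(90, 102) n 10 top n 42.1 y at top -15.4  y range -17.2..-6.2
(104, 112) n 16 top n 39.5 y at top -16.2  y range -17.4..1.0
(112, 124) n 9 top n 28.8 y at top -10.1  y range -14.9..-7.9
(124, 140) n 22 top n 32.0 y at top 0.3  y range -13.8..12.0
(140, 150) n 8 top n 31.0 y at top 7.9  y range -2.8..11.2
(150, 165) n 18 top n 17.4 y at top -0.6  y range -2.7..7.2
```

Call:
jog_arm(
  commands=[
    {"fingers":0.15,"linear":[0,0,0],"yaw":0},
    {"fingers":0.15,"linear":[0,0,0],"yaw":0},
    {"fingers":0.15,"linear":[0.003,0,0.005],"yaw":0},
    {"fingers":0.15,"linear":[0.006,0,0.01],"yaw":0},
    {"fingers":0.15,"linear":[0.009,0,0.015],"yaw":0},
    {"fingers":0.15,"linear":[0.0105,0,0.0195],"yaw":0},
    {"fingers":0.15,"linear":[0.0105,0,0.0195],"yaw":0},
  ],
  squeeze=30,
)

```text
clock: 17.15
ee_pos: [0.5562, -0.0356, 0.1278]
tool_rot: [0.711, -0.019, -0.703, -0.024]
ft_force: [8.2, -0.3, 0.9]
grip_width: 0.251
```

```bash
python3 look.py | head -1; python3 ax.py
```

```text
t 17.2 tcp [ 0.5565 -0.0357  0.128 ] jaw -93.5 F [6.7 0.5 0.3] w 23.1mm tilt 0.789
(-6, 6) n 28 top n 25.7 y at top 0.5  y range -3.2..2.0
(12, 16) n 47 top n 34.6 y at top -1.4  y range -11.4..12.6
(18, 30) n 37 top n 37.4 y at top -2.9  y range -10.1..2.0
(30, 42) n 34 top n 38.1 y at top -2.1  y range -11.9..4.6
(42, 54) n 44 top n 40.8 y at top -1.9  y range -10.3..4.2
(54, 66) n 34 top n 41.7 y at top -3.1  y range -11.4..6.8
(66, 78) n 63 top n 49.0 y at top -14.9  y range -24.8..24.4
(78, 90) n 32 top n 47.2 y at top 11.7  y range -25.3..17.0
(112, 124) n 42 top n 42.6 y at top -16.9  y range -17.8..3.0
(124, 140) n 9 top n 26.6 y at top -10.5  y range -13.7..-6.0
(140, 150) n 12 top n 29.3 y at top -13.7  y range -14.7..11.7
(150, 165) n 29 top n 30.6 y at top 4.1  y range -10.0..11.7
```

```bash
cat > ring.py <<'E'
from h import *
s=cam('scene'); P=pts(s); r=P-HOLE; Y=np.cross(N,SL); x=-(r@SL)*1000; y=r@Y*1000; n=r@N*1000; g=cv2.cvtColor(s['img'],6)
import sys
lo=float(sys.argv[1]); 
for a,b in((lo,60),):
    k=(x>120)&(x<190)&(abs(y)<24)&(n>a)&(n<b)&(g>100); print('bright n',k.sum())
    if k.sum()>5:
        q=np.c_[x[k],y[k]].astype(np.float32); print('x',np.percentile(q[:,0],[2,98]),'y',np.percentile(q[:,1],[2,98]))
        j=n[k]<np.median(n[k])+8
        (cx,cy),(w,h),an=cv2.fitEllipse(q[j]); print('ell',cx,cy,w,h,an)
        A=np.c_[2*q[j],np.ones(j.sum())]; c=np.linalg.lstsq(A,(q[j]**2).sum(1),rcond=None)[0]; print('circle',c[:2],np.sqrt(c[2]+c[0]**2+c[1]**2),'n med',np.median(n[k][j]))
us,vs=map(int,proj(s,HOLE-.14*SL)); print(us-40,vs-40); cv2.imwrite('pics/ring%d.png'%int(get_obs()['clock']*10),cv2.resize(s['img'][vs-40:vs+30,us-40:us+50],None,fx=8,fy=8,interpolation=2))
E
python3 ring.py 20; ls pics
```

```text
bright n 33
x [127.67326111 155.96714478] y [-15.19956524  12.54685543]
ell 140.82943725585938 -0.8458070755004883 26.93289566040039 33.16481399536133 116.61315155029297
circle [140.06669714   0.47719995] 15.278967035615617 n med 27.231215639847925
244 179
cr2.png
crop1.png
hk.png
lift.png
ov.png
ring173.png
rot.png
scene0.png
sp.png
tog.png
top0.png
```

Call:
jog_arm(
  commands=[
    {"fingers":0.15,"linear":[0.0025,-0.0003,0.005],"yaw":0},
    {"fingers":0.15,"linear":[0.005,-0.0006,0.01],"yaw":0},
    {"fingers":0.15,"linear":[0.008,-0.0013,0.0165],"yaw":0},
    {"fingers":0.15,"linear":[0.008,-0.0013,0.0165],"yaw":0},
    {"fingers":0.15,"linear":[0.008,-0.0013,0.0165],"yaw":0},
  ],
)

```text
clock: 17.8
ee_pos: [0.5482, -0.0345, 0.1235]
tool_rot: [0.714, -0.019, -0.699, -0.024]
ft_force: [9.1, -1.8, 0.1]
grip_width: 0.254
```

```bash
python3 look.py | head -1; python3 ring.py 20; python3 ax.py|head -3
```

```text
t 17.9 tcp [ 0.5483 -0.0345  0.1236] jaw -93.5 F [ 9.9 -0.7 -0.5] w 22.9mm tilt 1.291
bright n 40
x [128.04358795 165.74672882] y [-15.37719723  15.64910803]
ell 148.87940979003906 1.2256431579589844 30.004783630371094 36.819068908691406 108.13996887207031
circle [149.23898694   2.02992097] 15.80530802257169 n med 27.786865612584712
244 179
(-6, 6) n 29 top n 25.5 y at top 0.1  y range -3.8..4.0
(12, 16) n 49 top n 35.0 y at top -3.0  y range -11.1..12.7
(18, 30) n 36 top n 37.8 y at top -2.3  y range -10.9..1.0
```

Call:
jog_arm(
  commands=[
    {"fingers":0.15,"linear":[0.002,0,0.006],"yaw":0},
    {"fingers":0.15,"linear":[0.005,0,0.0128],"yaw":0},
    {"fingers":0.15,"linear":[0.005,0,0.0128],"yaw":0},
    {"fingers":0.15,"linear":[0.005,0,0.0128],"yaw":0},
  ],
)

```text
clock: 18.35
ee_pos: [0.5435, -0.0344, 0.1217]
tool_rot: [0.718, -0.02, -0.695, -0.024]
ft_force: [11.0, -2.0, 0.4]
grip_width: 0.251
```

```bash
python3 look.py | head -1; python3 ring.py 20; python3 ax.py|head -3; ls pics
```

```text
t 18.4 tcp [ 0.5436 -0.0345  0.1218] jaw -93.5 F [11.8 -0.4 -0.2] w 23.2mm tilt 1.921
bright n 40
x [130.23647156 171.58166962] y [-17.39375275  12.36435326]
ell 153.0442657470703 -0.7381224632263184 26.81696891784668 41.9129524230957 103.54867553710938
circle [151.86908648   2.54074427] 17.436410222303852 n med 28.014506496461287
244 179
(-6, 6) n 28 top n 25.6 y at top -0.4  y range -3.4..2.6
(12, 16) n 52 top n 35.4 y at top 1.6  y range -11.4..12.0
(18, 30) n 36 top n 38.3 y at top -0.4  y range -11.0..2.4
cr2.png
crop1.png
hk.png
lift.png
ov.png
ring173.png
ring179.png
ring184.png
rot.png
scene0.png
sp.png
tog.png
top0.png
```

View pics/ring184.png

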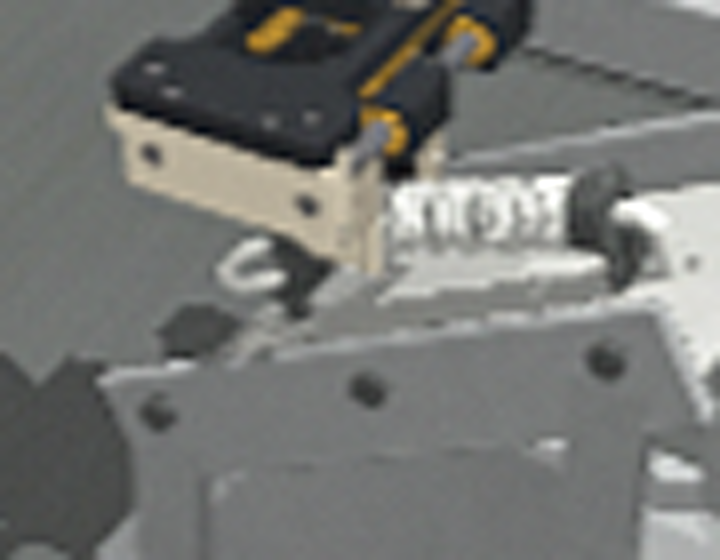

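The crop shows the stretched spring tilted up, with its eye at scene (276,212) directly above the post. Next I'll lower it along the plate normal.

Call:
jog_arm(
  commands=[
    {"fingers":0.15,"linear":[0.004,0,0.004],"yaw":0},
    {"fingers":0.15,"linear":[0.009,0,0.002],"yaw":0},
    {"fingers":0.15,"linear":[0.009,0,0.0015],"yaw":0},
    {"fingers":0.15,"linear":[0.009,0,0.0015],"yaw":0},
  ],
)

```text
clock: 18.9
ee_pos: [0.5478, -0.0346, 0.1169]
tool_rot: [0.722, -0.02, -0.691, -0.024]
ft_force: [9.2, -1.9, 1.9]
grip_width: 0.255
```

```bash
python3 look.py | head -1; python3 ring.py 6; python3 ax.py
```

```text
t 18.9 tcp [ 0.5477 -0.0346  0.1169] jaw -93.5 F [ 9.4 -0.   1.9] w 23.0mm tilt 2.513
bright n 36
x [132.9521637  169.48400726] y [-16.03263969  11.21136694]
ell 155.6546173095703 -2.1619386672973633 21.52724838256836 35.370018005371094 115.4613265991211
circle [153.23048597   0.3797712 ] 14.570325293608022 n med 18.05839147206976
244 179
(-6, 6) n 27 top n 24.6 y at top -0.7  y range -4.2..3.1
(12, 16) n 48 top n 34.8 y at top -0.6  y range -10.5..11.5
(18, 30) n 39 top n 36.3 y at top -3.1  y range -10.9..6.7
(30, 42) n 39 top n 36.6 y at top -1.2  y range -10.8..2.4
(42, 54) n 36 top n 38.2 y at top -1.8  y range -9.8..5.9
(54, 66) n 32 top n 38.8 y at top -1.2  y range -10.2..5.7
(66, 78) n 28 top n 38.8 y at top -4.2  y range -9.8..1.8
(78, 90) n 69 top n 49.9 y at top -21.4  y range -24.7..20.7
(90, 102) n 44 top n 42.3 y at top 12.9  y range -25.4..15.2
(124, 140) n 40 top n 36.6 y at top -15.9  y range -17.3..1.3
(140, 150) n 8 top n 19.4 y at top -8.8  y range -12.3..-7.4
(150, 165) n 22 top n 20.5 y at top -1.7  y range -15.5..11.5
```

Call:
jog_arm(
  commands=[
    {"fingers":0.15,"linear":[0.004,0,0.004],"yaw":0},
    {"fingers":0.15,"linear":[0.008,0,0.0035],"yaw":0},
    {"fingers":0.15,"linear":[0.011,0,0.003],"yaw":0},
    {"fingers":0.15,"linear":[0.011,0,0.003],"yaw":0},
  ],
)

```text
clock: 19.45
ee_pos: [0.5504, -0.0342, 0.111]
tool_rot: [0.725, -0.019, -0.688, -0.024]
ft_force: [5.4, 1.4, 8.6]
grip_width: 0.253
```

```bash
python3 look.py | head -1; python3 ring.py 4; python3 ax.py | sed -n '1,2p;7p;10,20p'
```

```text
t 19.5 tcp [ 0.5504 -0.0342  0.111 ] jaw -93.5 F [7.2 0.5 9.1] w 23.4mm tilt 3.072
bright n 34
x [130.79343445 168.63587708] y [-14.92062672   7.18957387]
ell 155.277099609375 -5.709238529205322 14.948352813720703 38.346736907958984 114.36856842041016
circle [150.29424759   0.4253518 ] 15.315024457099529 n med 8.625837575825544
244 179
(-6, 6) n 24 top n 25.0 y at top 1.2  y range -2.3..3.8
(12, 16) n 14 top n 30.6 y at top 0.8  y range -8.6..8.7
(66, 78) n 38 top n 34.9 y at top -1.5  y range -8.9..3.8
(124, 140) n 46 top n 28.6 y at top -14.9  y range -16.2..3.1
(140, 150) n 10 top n 13.0 y at top -10.5  y range -15.1..-2.5
(150, 165) n 23 top n 17.9 y at top 0.4  y range -13.7..4.4
```

Call:
jog_arm(
  commands=[
    {"fingers":0.15,"linear":[0.001,0,0.002],"yaw":0},
    {"fingers":0.15,"linear":[0.001,0,0],"yaw":0},
    {"fingers":0.15,"linear":[0.001,0,0],"yaw":0},
    {"fingers":0.15,"linear":[0,0,-0.002],"yaw":0},
    {"fingers":0.15,"linear":[0,0,-0.002],"yaw":0},
  ],
)

```text
clock: 20.1
ee_pos: [0.5541, -0.0344, 0.1131]
tool_rot: [0.727, -0.019, -0.686, -0.024]
ft_force: [1.5, 0.6, 8.8]
grip_width: 0.253
```

```bash
python3 look.py | head -1; python3 ring.py 4; python3 ax.py | sed -n '1,2p;7p;10,20p'
```

```text
t 20.1 tcp [ 0.554  -0.0344  0.1131] jaw -93.5 F [ 2.  -0.   8.5] w 23.3mm tilt 3.344
bright n 28
x [124.46644547 163.8056604 ] y [-14.73893284   5.14968076]
ell 150.09469604492188 -5.154884338378906 16.45499610900879 31.82692527770996 113.19037628173828
circle [148.36035557  -2.6593837 ] 12.011843818388174 n med 8.214354353984032
244 179
(-6, 6) n 22 top n 22.8 y at top 0.3  y range -3.2..3.1
(12, 16) n 10 top n 30.9 y at top 1.5  y range -2.6..9.3
(66, 78) n 33 top n 49.5 y at top -19.4  y range -22.8..2.0
(112, 124) n 7 top n 29.0 y at top -14.6  y range -17.3..-3.0
(124, 140) n 39 top n 27.3 y at top -14.4  y range -15.8..3.6
(140, 150) n 9 top n 9.8 y at top -12.7  y range -14.1..-6.1
(150, 165) n 31 top n 17.5 y at top 1.6  y range -13.3..7.9
```

```bash
ls pics | grep ring
```

```text
ring173.png
ring179.png
ring184.png
ring190.png
ring195.png
ring202.png
```

Call:
jog_arm(
  commands=[
    {"fingers":0.28,"linear":[0,0,0],"yaw":0},
    {"fingers":0.32,"linear":[0,0,0],"yaw":0},
    {"fingers":0.4,"linear":[0,0,0],"yaw":0},
    {"fingers":0.5,"linear":[0,0,0],"yaw":0},
    {"fingers":0.5,"linear":[-0.01,0,0],"yaw":0},
    {"fingers":0.5,"linear":[-0.04,0,0],"yaw":0},
    {"fingers":0.5,"linear":[-0.1,0,0],"yaw":0},
    {"fingers":0.5,"linear":[-0.15,0,0],"yaw":0},
  ],
)

```text
clock: 21.05
ee_pos: [0.5466, -0.0354, 0.2347]
tool_rot: [0.727, -0.02, -0.686, -0.024]
ft_force: [1.0, 0.2, 0.6]
grip_width: 0.499
```

Call:
jog_arm(
  commands=[
    {"fingers":0.5,"linear":[-0.05,0,0.1],"yaw":0},
    {"fingers":0.5,"linear":[-0.1,-0.05,0.2],"yaw":0},
    {"fingers":0.5,"linear":[-0.1,-0.2,0.2],"yaw":0},
    {"fingers":0.5,"linear":[-0.1,-0.35,0.2],"yaw":0},
    {"fingers":0.5,"linear":[-0.1,-0.35,0.2],"yaw":0},
    {"fingers":0.5,"linear":[-0.1,-0.35,0.2],"yaw":0},
    {"fingers":0.5,"linear":[-0.1,-0.35,0.2],"yaw":0},
    {"fingers":0.5,"linear":[-0.1,-0.35,0.2],"yaw":0},
  ],
)

```text
clock: 21.85
ee_pos: [0.3983, 0.2577, 0.3088]
tool_rot: [0.727, -0.017, -0.686, -0.024]
ft_force: [0.4, -0.4, 0.9]
grip_width: 0.503
```

```bash
python3 look.py | head -1; python3 ring.py 4; python3 ax.py
python3 - <<'E'
from h import *
t=cam('top'); s=cam('scene'); f=lambda c,x0,y0,w,h,k:cv2.resize(c['img'][y0:y0+h,x0:x0+w],None,fx=k,fy=k,interpolation=2)
cv2.imwrite('pics/fin.png',np.hstack([f(t,240,145,50,80,7),f(s,258,180,85,80,7)[:, :440]]))
g=cv2.cvtColor(s['img'],6); m=g[135:180,305:340]<35; v,u=np.nonzero(m); o,d=ray(s,u.mean()+305,v.mean()+135); print('knob',o+d*(.3032-o[1])/d[1],len(u))
E
```

```text
t 21.9 tcp [0.3975 0.2618 0.3091] jaw -93.1 F [-0.1  4.5  1.6] w 46.1mm tilt 3.395
bright n 38
x [124.08718719 165.10868958] y [-15.01398275  12.6189842 ]
ell 148.44715881347656 -3.836103916168213 20.44085693359375 33.81032943725586 112.98619842529297
circle [147.35461804  -3.22894914] 12.294657802786283 n med 9.00000294242746
244 179
(-6, 6) n 20 top n 21.8 y at top 0.6  y range -2.1..3.2
(12, 16) n 11 top n 31.4 y at top 1.3  y range -9.5..7.6
(18, 30) n 52 top n 35.3 y at top -0.1  y range -10.3..9.9
(30, 42) n 32 top n 35.2 y at top -2.5  y range -10.4..4.0
(42, 54) n 34 top n 34.8 y at top 0.6  y range -8.2..8.3
(54, 66) n 38 top n 34.3 y at top -3.0  y range -9.6..5.4
(66, 78) n 27 top n 35.2 y at top 2.0  y range -9.0..5.2
(78, 90) n 35 top n 34.8 y at top -1.7  y range -9.5..4.3
(90, 102) n 36 top n 35.3 y at top 0.4  y range -9.4..5.6
(104, 112) n 27 top n 34.4 y at top -2.0  y range -8.6..5.8
(112, 124) n 62 top n 35.0 y at top -1.0  y range -16.6..13.5
(124, 140) n 30 top n 35.3 y at top -2.7  y range -16.6..15.8
(140, 150) n 9 top n 16.3 y at top 3.2  y range -13.3..4.4
(150, 165) n 30 top n 17.4 y at top -0.2  y range -13.4..8.5
knob [0.52391528 0.3032     0.11269551] 22
```

View pics/fin.png

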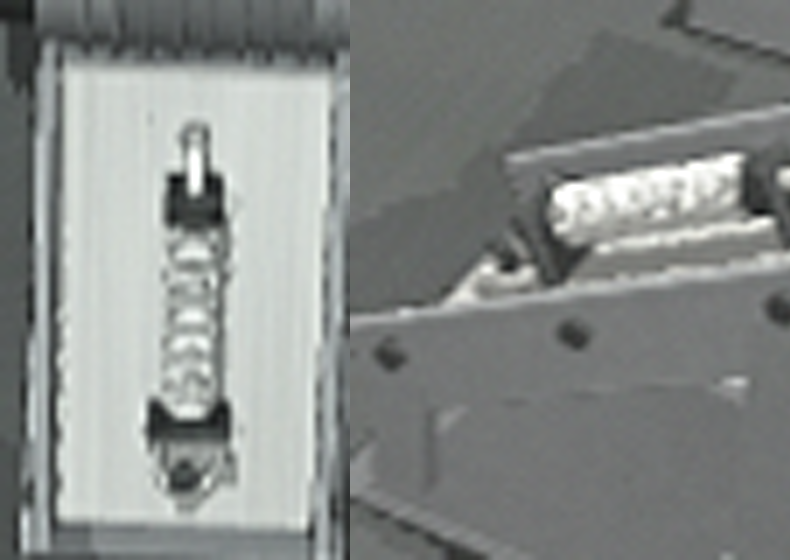

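The crop shows the spring stretched flat down the plate. The hook is in the hole at top (268,163), and the eye surrounds the dark post head at top (266,213). The gripper is well clear.

```bash
python3 -c "
from h import *
o=get_obs(); print(o['clock'],o['ee_pos'],abs(o['joint_velocities']).max()); print(hand_in())"
```

```text
22.1 [0.40006145 0.25249135 0.30777229] 0.015816921216040482
the job is handed in; nothing more can be done
None
```

The toggle is in its centre off position, the spring is hooked and stretched onto the post, and the job is handed in at about 22 s on the robot's clock.

**What I did**
- **Toggle:** I closed the jaws symmetrically around the upright position, so the knob could not go over to the far side.
- **Hooking:** I carried the spring to the plate and set the hook tip in the hole. Then I swung it to the slope angle and pushed it fully down while slack.
- **Stretching:** I gripped the eye half, tilted the eye up, stretched the spring over the post, lowered it and let the post take the tension. Then I let go and moved the arm clear.

**Last checks**
- **Toggle:** the knob measured x ≈ 0.524 m, z ≈ 0.113 m, which is upright.
- **Spring:** it lies flat on the plate with its hook end down. The eye centre is about 147 mm from the hole, 7 mm up the slope from the post as specified. The top of the eye wire is about 9 mm above the plate, below the head at 12 to 16 mm. The final top view shows the post head inside the ring.
- **Wrench, screwdriver and oil bottle:** I kept clear of all three, but made no separate final measurement of them.

**What disagreed**
- **First lift of the eye end:** it raised the whole spring about 12 mm, so the hook leg came partly out of the hole while the spring was slack. I turned the spring in a light grip until the leg was back down, before any stretching.
- **Gripper angle:** it drifted to about 3° off vertical under load, with no effect that I saw.
- **Cameras:** the two views disagreed by about 2 mm on the plate's height, within the stated calibration.

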